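# Run a hanging sample tube along its bent rail to the reader's stop

### The arm

A 6-joint arm with a two-finger parallel gripper is mounted at the origin on a cart in front of the work surface, level with it; the furniture and walls round the work are solid. World frame = base frame: x ahead of the robot, y to its left, z up, the work surface at z = 0. Lengths are in m, angles in degrees, forces in N, time in s.
With the tool pointing down it reaches from about 0.3 to 0.75 m from the base axis. Payload 8.5 kg.
Tool frame: the origin (TCP) lies between the finger pads; the fingertips stand 22 mm ahead of it and the grasp point (between the pads) lies 3 mm ahead of it (env.nose_length is the distance from the TCP to the fingertips, in m); z points along the fingers, x is the direction in which the jaws open and shut, and the axes are right-handed (so a half turn about z gives the same grasp; the last joint's range is limited). The gripper opens to 85 mm and grips with 20 to 120 N. Pads are 22 mm wide; open, the fingers measure 114 mm over their backs; the gripper's body (76 mm by 85 mm) begins 54 mm behind the grasp point. The pads swing forward as they close: fully open they stand 13 mm farther back than shut.
Start: joints at [56.878, 21.807, 74.336, -0, 83.858, -12.336], TCP at [0.195, 0.514, 0.233] pointing down, gripper open.
Joint ranges: [-178.18, 178.18], [-50.72, 133.34], [12.68, 142.11], [-81.47, 261.47], [9.98, 163.14], [-165.26, 165.26]. Speed limits (degrees/s): [136.94, 136.94, 180, 180, 180, 180].

### API

Orientations are given as a 3x3 rotation matrix whose columns are the frame's x, y, z axes.
In Python, from rig import env gives the robot as it stands.
- The arm moves only by the tool arm_command, never from a script. Its argument "steps" is a list of rows, each an object with "delta_pos": the shift along the world's x, y, z in mm, a list of three; "dr": the turn, a rotation vector about the world's x, y, z in degrees, a list of three. In form: [{"delta_pos": [dx, dy, dz], "dr": [wx, wy, wz]}, ...]. A call has 1 to 20 rows; each row shifts and turns the commanded pose from where the row before left it; what a row does not reach is not made up. A row lasts 1/10 s, in which the tool goes at most 50 mm and 8.59 degrees, less where a joint would pass 70% of its speed; a pose out of reach is approached as far as the arm can. A call with a gripper value outside its range is refused whole. "grip" is the opening, from 0 (shut) to 1 (fully open), set as the call begins (left out, the last holds). The fingers move at their own pace and stop on an object; "squeeze" is the grip in N (left out, the last holds). Time passes only in rows, so rows that do not move let the fingers close. It gives the time, the measured TCP pose, the force and the opening at its end, in the units of the state.
- env.observe(): the state, without advancing time (a new reading comes with each control period).
- env.get_image(name): name is "side" or "top" or "wrist"; returns the picture (420x560x3 uint8, blue, green, red); there is no depth.
- env.get_calibration(name): a dict with "fx", "fy", "cx", "cy" (pixels), "view" (4x4, takes a point from world to camera coordinates). Camera axes: x right, y up, looking along -z (the intrinsics and any distortion apply to the point x, -y, -z); pixel columns grow to the right and rows downward; lengths in m; the calibration is good to about 2 mm. A picture is of the moment at which its call begins: read the wrist's pose just before it. get_calibration takes no time and is no camera call; for the wrist camera it gives the pose at the moment of the call.
- env.close_job(): hands the job in, once; it reports no verdict.
The state is a dict: "time_s": time; "q": joint angles; "qvel": joint speeds; "joint_efforts": joint torques, N m; "position": TCP position; "tool_rot": TCP orientation; "ft_force": force on the tool from outside, world axes, zero at the start; "wrist_torque": the same for the moment, N m; "grip_width": finger opening in m.
Only numpy, scipy, OpenCV 4.12 (cv2) and the standard library are available. Lean on these libraries where they do the work, as an engineer would, in place of code of your own. Each camera call takes 0.05 s, during which the arm holds its last target. There are 200 camera calls.

### The job

Bring the hanging sample to the reader: take the tube carrier by its black grip and slide it along the bent steel rail, round both corners, until its ring sits fully home against the dark stop collar in front of the reader's window. Feel your way gently, because the thin rail was bent by hand and must not be strained, and press the ring only lightly on the collar, which must not be shifted. Let go so that the tube hangs there at rest, then press the green start button on the reader fully down and let it up again, and leave the other things on the bench where they are.

Things in the scene. Friction and masses are not known exactly. Their poses are not given: they have to be found in the camera images.
- carrier: Tube carrier, 70 to 130 g, loose on the rail: an aluminium ring (bore 12 mm, outside 24 mm, 10 mm long) threaded on the 8 mm wire with 2 mm of play all round, a black grip on top, a grey clip and a red-capped sample tube below, down to 132 mm under the ring. Origin: centre of the ring; y along its bore (the -y side leads to the stop), z up. Starts hanging on the first leg.
- grip (a point): On the axis of the carrier's black upright grip, 36 mm above the ring's centre. The grip is a flat-sided block, 14 mm across the rail, 24 mm along it, from 16 to 60 mm above the ring's centre; take it from above, either way round. Pulled by this grip the ring lags and tips if it is held weakly; it must be turned with the rail at the corners.
- ring_face (a point): Centre of the ring's leading end face: the carrier's point (0, -5 mm, 0).
- rail: Bent rail: level polished steel wire, 8 mm in diameter, axis 160 mm above the worktop, held only at its two ends. Frame: origin on the worktop, z up, yaw 0 faces the robot. Drawn shape in this frame, x y in mm: loading post (-100, 190), straight to a corner (-100, 40), to a corner (20, -20), to the end post (20, -205); corners rounded on 35 mm radius. See loading_post for how true it is.
- loading_post (a point): End of the rail's axis at the loading post (clamp head 26 x 18 x 30 mm). The rail is bent by hand: between the posts the wire lies up to about 9 mm sideways of its drawn shape, so the drawing alone is not good enough to follow. Unstrained, the carrier slides with under 2 N; the force between the rail and all that touches it must stay below 10 N.
- end_post (a point): End of the rail's axis at the other post, beyond the stop collar, 160 mm above the worktop; clamp head 26 x 18 x 30 mm.
- stop_collar: Dark steel clamp collar on the rail's last leg, 25 mm in diameter, 12 mm long, its black thumb screw sticking out 27 mm level from the rail's axis towards the robot. Origin: on the rail's axis, centre of the face that the ring comes to rest against; y along the rail, back to the coming carrier. Held by friction alone: 20 N along the rail shifts it, and 18 N on it is already too much.
- start_button_top (a point): Top centre of the reader's green round start button, 24 mm in diameter, on top of the white reader (76 x 150 mm, its top 108 mm above the worktop), which stands behind the last leg.
- start_button (a joint): Travel of the start button, 0 = up, 0.005 m = fully down, pressed from 0.004 m; a spring pushes it back, 5 N when fully down.
- label_roll: Roll of white labels lying flat, 58 mm in diameter, 24 mm high; origin under its centre. Bystander.
- bench_timer: White bench timer, 64 x 64 x 22 mm; origin under its centre. Bystander.
- marker: Black and white marker pen lying flat, 134 mm long; origin under its centre. Bystander.

How it is judged:
By the outcome, as a careful person would: the job done as asked, in the order asked, and still so for the second after the job is handed in, with the robot touching nothing.
It also fails if it takes over 70 s, if anything falls off the work surface, if the arm or the gripper's body presses on something with over 40 N, if the wrist force passes 120 N, or if a joint passes its speed limit or range.

## Working session

There is one attempt and no reset: what is moved stays moved. The work goes in short steps, Python scripts to look and compute and a tool call to move; the robot and the scene stay as the last step left them, time stands still between calls to the robot, and variables do not carry over. Pictures are saved under pics/ and viewed, about 8 in all and at most 12, crops included, and the job is handed in when it is done.

Besides the shell and the picture viewer there is one more tool, called after "Call:" in YAML: its name, and indented under it one key for each argument. arm_command: Moves the arm, as the interface text tells. Its arguments: {"type":"object","properties":{"steps":{"type":"array"},"grip":{"type":"number"},"squeeze":{"type":"number"}},"required":["steps"]}

```bash
mkdir -p pics; ls; cat > h.py <<'E'
import numpy as np, cv2
from rig import env
def snap(n,f):
    im=env.get_image(n); cv2.imwrite('pics/'+f,im); return im
def ray(c,u,v):
    V=np.array(c['view']); R=V[:3,:3]; o=-R.T@V[:3,3]
    d=np.array([(u-c['cx'])/c['fx'],-(v-c['cy'])/c['fy'],-1.]); d=R.T@d
    return o,d/np.linalg.norm(d)
def onz(c,u,v,z):
    o,d=ray(c,u,v); return o+d*(z-o[2])/d[2]
def proj(c,p):
    V=np.array(c['view']); q=V[:3,:3]@np.array(p)+V[:3,3]
    return np.array([c['cx']+c['fx']*q[0]/-q[2], c['cy']+c['fy']*(-q[1])/-q[2]])
def tri(c1,p1,c2,p2):
    o1,d1=ray(c1,*p1);o2,d2=ray(c2,*p2)
    s=np.linalg.lstsq(np.c_[d1,-d2],o2-o1,rcond=None)[0]
    a,b=o1+s[0]*d1,o2+s[1]*d2; return (a+b)/2,np.linalg.norm(a-b)
E
python3 - <<'E'
from h import *
s=env.observe();print(s)
a=snap('top','top0.png');b=snap('side','side0.png');w=snap('wrist','w0.png')
for n in('top','side','wrist'):
    c=env.get_calibration(n);print(n,c)
E
```

```text
pics
{'time_s': 0.0, 'q': array([ 5.68777338e+01,  2.18406772e+01,  7.43866730e+01, -1.07058025e-05,
        8.38567360e+01, -1.23357490e+01]), 'qvel': array([ 0.04189683, -0.07180145,  0.0055985 , -0.04679197, -0.07425529,
        0.04305942]), 'joint_efforts': array([ 9.86681789e-05, -4.48469174e+01, -2.31263298e+01, -2.72284269e-04,
        4.83468917e-03, -7.87560566e-05]), 'position': array([0.19502289, 0.51394355, 0.23200341]), 'tool_rot': array([[ 3.54886377e-01,  9.34909096e-01, -8.01770438e-04],
       [ 9.34908340e-01, -3.54887144e-01, -1.22920919e-03],
       [-1.43373688e-03, -3.13352272e-04, -9.99998923e-01]]), 'ft_force': array([0.77125167, 0.12404537, 0.60447005]), 'wrist_torque': array([ 0.0010103 ,  0.04762819, -0.06109042]), 'grip_width': 0.08511550940785563}
top {'fx': 432.0134831724126, 'fy': 432.0134831724126, 'cx': 276.3177551063463, 'cy': 208.09712441718767, 'view': array([[-0.01032549, -0.9999329 , -0.00525164,  0.04416955],
       [ 0.97769858, -0.01119731,  0.20971436, -0.58944047],
       [-0.20975909, -0.00296912,  0.97774859, -1.1716604 ],
       [ 0.    
[... 169 characters left out ...]
[[-0.91533291, -0.40253653, -0.01140215,  0.54296075],
       [ 0.25058593, -0.59151833,  0.76636333, -0.24003677],
       [-0.31523382,  0.69862036,  0.64230619, -1.10413311],
       [ 0.        ,  0.        ,  0.        ,  1.        ]])}
wrist {'fx': 308.79798156162065, 'fy': 308.79798156162065, 'cx': 283.99774531018585, 'cy': 208.48680671865043, 'view': array([[ 3.55166314e-01,  9.34802921e-01, -6.22720066e-04,
        -5.50143839e-01],
       [-9.02363675e-01,  3.42667323e-01, -2.61378850e-01,
         3.39757648e-02],
       [-2.44124327e-01,  9.33948828e-02,  9.65236090e-01,
        -3.79417380e-01],
       [ 0.00000000e+00,  0.00000000e+00,  0.00000000e+00,
         1.00000000e+00]])}
```

View pics/top0.png

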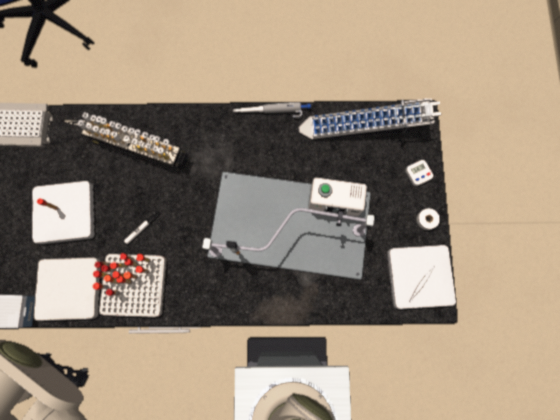

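View pics/side0.png

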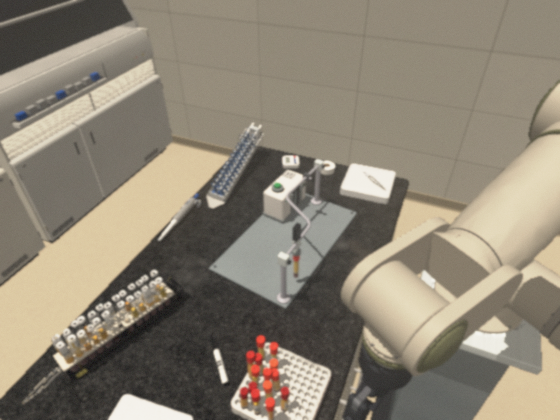

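Top view: loading post at about (207,243), black grip (231,244), end post (370,219), green button (326,189). I'll enlarge that area and compute positions.

```bash
python3 - <<'E'
from h import *
im=cv2.imread('pics/top0.png');c=env.get_calibration('top')
cr=im[165:285,195:385];cv2.imwrite('pics/topc.png',cv2.resize(cr,None,fx=4.2,fy=4.2,interpolation=cv2.INTER_CUBIC))
for n,p,z in (('load',(207,243),.17),('end',(370,219),.17),('grip',(231,244),.22),('btn',(326,188),.113)):
    print(n,onz(c,*p,z).round(3))
E
```

```text
load [0.477 0.216 0.17 ]
end [ 0.535 -0.205  0.17 ]
grip [0.468 0.149 0.22 ]
btn [ 0.634 -0.1    0.113]
```

View pics/topc.png

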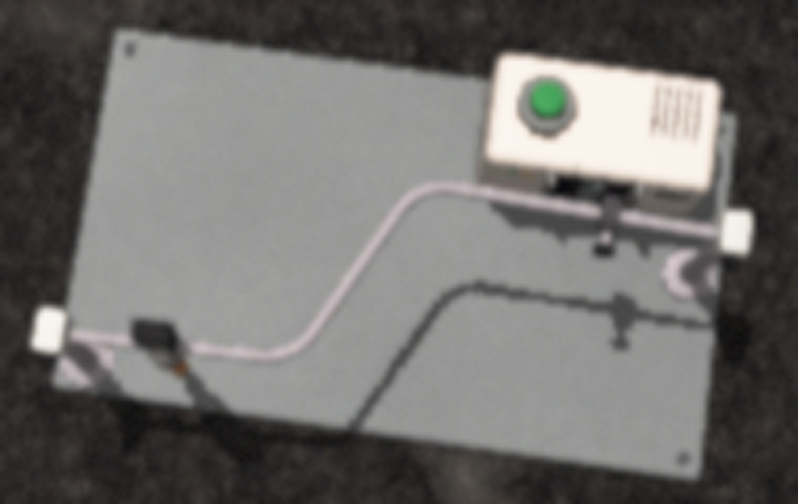

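Whole rail is clear in the crop: leg directions are about -99°, -36°, -99°, and the collar's screw is at about (605,240). I'll survey with the wrist camera from above.

Call:
arm_command:
  steps:
    - {"delta_pos": [21, -32, 11], "dr": [0, 0, -6]}
    - {"delta_pos": [21, -32, 11], "dr": [0, 0, -6]}
    - {"delta_pos": [21, -32, 11], "dr": [0, 0, -6]}
    - {"delta_pos": [21, -32, 11], "dr": [0, 0, -6]}
    - {"delta_pos": [21, -32, 11], "dr": [0, 0, -6]}
    - {"delta_pos": [21, -32, 11], "dr": [0, 0, -6]}
    - {"delta_pos": [21, -32, 11], "dr": [0, 0, -6]}
    - {"delta_pos": [21, -32, 11], "dr": [0, 0, -6]}
    - {"delta_pos": [21, -32, 11], "dr": [0, 0, -6]}
    - {"delta_pos": [21, -32, 11], "dr": [0, 0, -6]}
    - {"delta_pos": [21, -32, 0], "dr": [0, 0, -6]}
    - {"delta_pos": [21, -32, 0], "dr": [0, 0, -6]}
    - {"delta_pos": [21, -32, 0], "dr": [0, 0, -6]}
    - {"delta_pos": [0, 0, 0], "dr": [0, 0, 0]}
    - {"delta_pos": [0, 0, 0], "dr": [0, 0, 0]}
    - {"delta_pos": [0, 0, 0], "dr": [0, 0, 0]}

```text
time_s: 1.75
position: [0.4677, 0.0989, 0.3427]
tool_rot: [[0.989, -0.151, -0.0], [-0.151, -0.989, 0.0], [-0.0, -0.0, -1.0]]
ft_force: [0.8, 0.8, -0.4]
grip_width: 0.0854
```

```bash
python3 - <<'E'
from h import *
import pickle
s=env.observe();print(s['time_s'],s['position'],s['tool_rot'].round(3))
c=env.get_calibration('wrist');snap('wrist','w1.png');pickle.dump(c,open('c1.pkl','wb'))
for p in((.477,.216,.16),(.535,-.205,.16),(.468,.149,.22),(.634,-.1,.113)):print(proj(c,p).round())
E
```

```text
1.75 [0.46770086 0.09885455 0.34266805] [[ 0.989 -0.151 -0.   ]
 [-0.151 -0.989  0.   ]
 [-0.    -0.    -1.   ]]
[275.  71.]
[369. 405.]
[275. 146.]
[427. 306.]
```

View pics/w1.png

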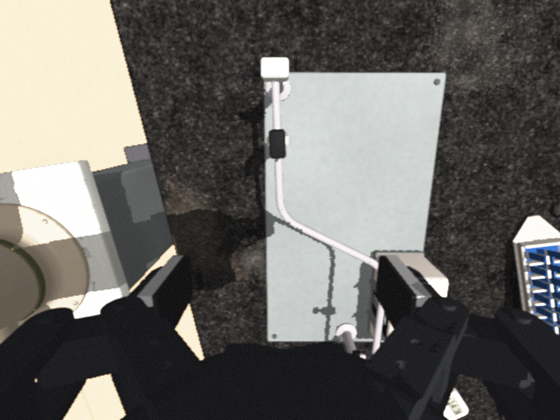

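The wrist view shows the grip at (278,144), the first corner and the diagonal; the gripper hides the rest. One more view further along.

Call:
arm_command:
  steps:
    - {"delta_pos": [5, -40, 0], "dr": [0, 0, 0]}
    - {"delta_pos": [5, -40, 0], "dr": [0, 0, 0]}
    - {"delta_pos": [5, -40, 0], "dr": [0, 0, 0]}
    - {"delta_pos": [5, -40, 0], "dr": [0, 0, 0]}
    - {"delta_pos": [5, -40, 0], "dr": [0, 0, 0]}
    - {"delta_pos": [5, -40, 0], "dr": [0, 0, 0]}
    - {"delta_pos": [0, 0, 0], "dr": [0, 0, 0]}
    - {"delta_pos": [0, 0, 0], "dr": [0, 0, 0]}
    - {"delta_pos": [0, 0, 0], "dr": [0, 0, 0]}

```text
time_s: 2.7
position: [0.4981, -0.1404, 0.3429]
tool_rot: [[0.989, -0.151, 0.0], [-0.151, -0.989, 0.0], [0.0, -0.0, -1.0]]
ft_force: [-0.4, 0.4, 0.4]
grip_width: 0.0853
```

```bash
python3 - <<'E'
from h import *
import pickle
s=env.observe();print(s['time_s'],s['position'],s['ft_force'])
c=env.get_calibration('wrist');snap('wrist','w2.png');pickle.dump(c,open('c2.pkl','wb'))
E
```

```text
2.7 [ 0.49812152 -0.14041919  0.34294294] [-0.42063741  0.3608739   0.35746453]
```

View pics/w2.png

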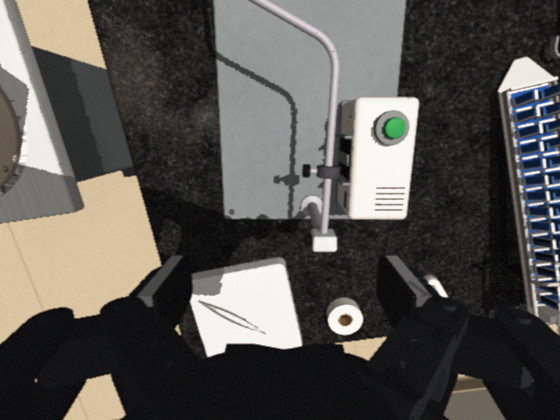

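Second view shows second corner (~(330,45)), collar (~(328,172)), its screw (307,171), end post (323,241), button (393,128). Extract the centreline.

```bash
cat > ex.py <<'E'
from h import *
import pickle
P=[]
vis=[]
for k,box in((1,(262,84,380,290)),(2,(230,0,345,232))):
    im=cv2.imread(f'pics/w{k}.png').astype(int);c=pickle.load(open(f'c{k}.pkl','rb'))
    m=((im[...,2]-im[...,1]>8)&(im.max(2)>90)).astype(np.uint8)
    x0,y0,x1,y1=box;z=np.zeros_like(m);z[y0:y1,x0:x1]=m[y0:y1,x0:x1]
    n,l,st,_=cv2.connectedComponentsWithStats(z)
    print(k,[s.tolist() for s in st[1:] if s[4]>60])
    vis.append(np.where(z[...,None]>0,(0,0,255),im).astype(np.uint8)[0:300,200:420])
    for comp in [i for i in range(1,n) if st[i][4]>60]:
        d=cv2.distanceTransform((l==comp).astype(np.uint8),cv2.DIST_L2,5)
        ys,xs=np.nonzero(l==comp); 
        for v in np.unique(ys):
            xx=xs[ys==v]
            P.append((k,comp,xx.mean(),v,len(xx),*onz(c,xx.mean(),v,.16)[:2]))
P=np.array(P);np.save('P.npy',P)
for p in P[::5]:print(*p[:5].round(1),*(p[5:]*1000).round(1))
cv2.imwrite('pics/vis.png',cv2.resize(np.hstack(vis),None,fx=1.8,fy=1.8))
E
python3 ex.py
```

```text
1 []
2 [[260, 0, 71, 43, 221], [326, 43, 13, 21, 63], [333, 63, 6, 23, 67], [326, 94, 11, 72, 199]]
2.0 2.0 263.8 0.0 4.0 506.6 38.3
2.0 2.0 271.9 5.0 9.0 513.4 33.2
2.0 2.0 280.4 10.0 5.0 520.6 27.9
2.0 2.0 290.0 15.0 3.0 528.8 22.5
2.0 2.0 297.0 20.0 9.0 534.7 17.4
2.0 2.0 303.7 25.0 7.0 540.3 12.3
2.0 2.0 312.3 30.0 3.0 547.8 6.9
2.0 2.0 322.3 35.0 3.0 556.6 1.3
2.0 2.0 326.7 40.0 3.0 560.2 -3.6
2.0 13.0 330.2 45.0 4.0 563.1 -8.4
2.0 13.0 332.8 50.0 5.0 565.0 -13.1
2.0 13.0 334.5 55.0 4.0 566.2 -17.7
2.0 13.0 336.0 60.0 1.0 567.1 -22.3
2.0 16.0 334.0 64.0 1.0 564.8 -25.6
2.0 16.0 337.0 69.0 1.0 567.2 -30.5
2.0 16.0 335.3 74.0 3.0 565.1 -34.7
2.0 16.0 334.5 79.0 2.0 563.8 -39.1
2.0 16.0 335.0 84.0 4.0 563.8 -43.7
2.0 20.0 333.0 97.0 3.0 560.5 -55.5
2.0 20.0 333.7 102.0 3.0 560.7 -60.2
2.0 20.0 333.0 107.0 3.0 559.5 -64.9
2.0 20.0 333.0 112.0 3.0 558.9 -69.6
2.0 20.0 334.0 117.0 1.0 559.4 -74.6
2.0 20.0 333.5 122.0 4.0 558.4 -79.4
2.0 20.0 332.5 127.0 2.0 556.8 -84.1
2.0 20.0 332.0 132.0 3.0 555.8 -88.9
2.0 20.0 331.0 137.0 5.0 554.2 -93.7
2.0 20.0 332.0 142.0 3.0 554.7 -98.9
2.0 20.0 330.3 147.0 3.0 552.4 -103.7
2.0 20.0 331.0 152.0 3.0 552.5 -108.9
2.0 20.0 330.5 157.0 2.0 551.4 -113.9
2.0 20.0 328.5 162.0 2.0 548.8 -118.8
```

View pics/vis.png

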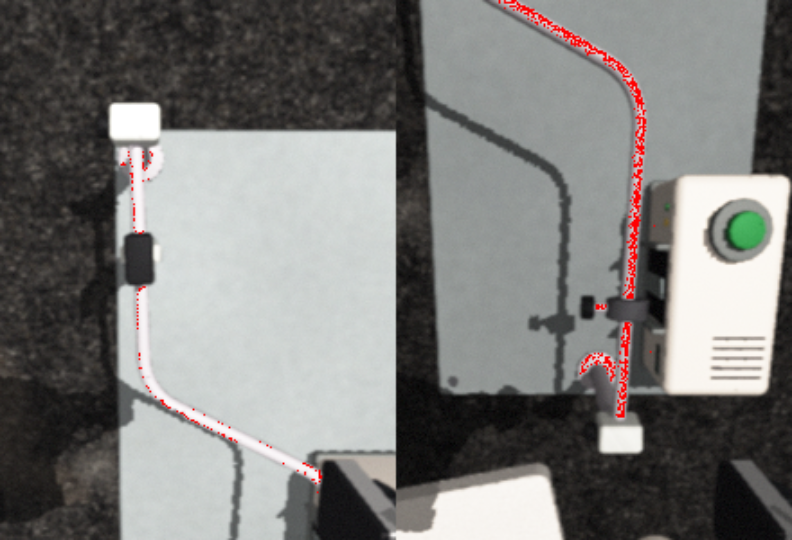

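```bash
cat > ex.py <<'E'
from h import *
import pickle
P=[];vis=[]
for k,box in((1,(262,84,372,260)),(2,(230,0,345,232))):
    im=cv2.imread(f'pics/w{k}.png').astype(np.float32);c=pickle.load(open(f'c{k}.pkl','rb'))
    s=cv2.GaussianBlur(im[...,2]-im[...,0]*.5-im[...,1]*.5,(3,3),0.8)
    if k==1: print('prof',s[190,266:300].round().astype(int),s[230,310:350].round().astype(int))
    if k==2: print('prof',s[110,318:345].round().astype(int))
    m=((s>1)&(im.max(2)>90)).astype(np.uint8)
    x0,y0,x1,y1=box;z=np.zeros_like(m);z[y0:y1,x0:x1]=m[y0:y1,x0:x1]
    n,l,st,_=cv2.connectedComponentsWithStats(z)
    print(k,[t.tolist() for t in st[1:] if t[4]>60])
    vis.append(np.where(z[...,None]>0,(0,0,255),im).astype(np.uint8)[0:300,200:420])
    for comp in [i for i in range(1,n) if st[i][4]>60]:
        ys,xs=np.nonzero(l==comp)
        for v in np.unique(ys):
            xx=xs[ys==v]
            P.append((k,comp,xx.mean(),v,len(xx),*onz(c,xx.mean(),v,.16)[:2]))
P=np.array(P);np.save('P.npy',P)
for p in P[::6]:print(*p[:5].round(1),*(p[5:]*1000).round(1))
cv2.imwrite('pics/vis2.png',cv2.resize(np.hstack(vis),None,fx=1.8,fy=1.8))
E
python3 ex.py
```

```text
prof [-4 -4 -4 -5 -5 -4 -5 -4 -3  0  4  5  4  3  3  3  3  1 -3 -4 -4 -4 -4 -4
 -4 -4 -4 -4 -4 -4 -4 -4 -4 -4] [ 4  4  5  5  3  1 -1 -3 -4 -4 -4 -4 -4 -4 -4 -4 -5 -5 -5 -4 -4 -5 -4 -4
 -4 -4 -4 -4 -4 -3 -3 -3 -3 -4 -4 -4 -4 -3 -3 -3]
1 [[265, 84, 26, 46, 588], [275, 158, 97, 102, 1123]]
prof [-4 -3 -4 -4 -4 -4 -4 -5 -5 -3 -1  3  6  6  7  7  7  6  3  1 -2 -2  0  3
  6  8  8]
2 [[251, 0, 89, 167, 1796], [300, 178, 34, 54, 779], [339, 183, 6, 23, 76]]
1.0 1.0 277.5 84.0 24.0 477.3 204.1
1.0 1.0 277.0 90.0 25.0 476.0 198.7
1.0 1.0 278.0 96.0 19.0 476.1 193.0
1.0 1.0 275.5 102.0 8.0 472.7 187.8
1.0 1.0 276.0 108.0 7.0 472.3 182.1
1.0 1.0 276.5 114.0 8.0 471.9 176.4
1.0 1.0 276.5 120.0 8.0 471.0 170.6
1.0 1.0 276.5 126.0 8.0 470.1 164.8
1.0 5.0 278.0 160.0 7.0 466.2 130.6
1.0 5.0 278.0 166.0 7.0 465.2 124.4
1.0 5.0 278.5 172.0 8.0 464.7 118.1
1.0 5.0 278.5 178.0 8.0 463.7 111.8
1.0 5.0 279.0 184.0 7.0 463.2 105.3
1.0 5.0 279.0 190.0 7.0 462.2 98.9
1.0 5.0 279.5 196.0 8.0 461.7 92.3
1.0 5.0 280.0 202.0 7.0 461.2 85.6
1.0 5.0 281.5 208.0 8.0 461.8 78.7
1.0 5.0 284.5 214.0 8.0 464.0 71.5
1.0 5
[... 1025 characters left out ...]
0 330.5 134.0 8.0 554.0 -90.7
2.0 1.0 330.5 140.0 8.0 553.4 -96.7
2.0 1.0 329.5 146.0 8.0 551.7 -102.5
2.0 1.0 329.5 152.0 8.0 551.0 -108.6
2.0 1.0 329.0 158.0 9.0 549.7 -114.7
2.0 1.0 328.5 164.0 8.0 548.5 -120.9
2.0 5.0 327.5 181.0 8.0 545.4 -138.7
2.0 5.0 326.5 187.0 8.0 543.6 -145.0
2.0 5.0 326.5 193.0 8.0 542.8 -151.5
2.0 5.0 316.5 199.0 28.0 531.4 -156.5
2.0 5.0 315.9 205.0 25.0 529.9 -163.0
2.0 5.0 321.5 211.0 16.0 535.1 -170.7
2.0 5.0 322.0 217.0 13.0 534.8 -177.6
2.0 5.0 323.0 223.0 11.0 535.1 -184.6
2.0 5.0 322.8 229.0 16.0 534.0 -191.5
2.0 6.0 341.0 186.0 3.0 559.1 -146.2
2.0 6.0 340.7 192.0 3.0 558.0 -152.7
2.0 6.0 340.5 198.0 4.0 557.2 -159.3
2.0 6.0 341.0 204.0 1.0 557.0 -166.1
```

```bash
cat > path.py <<'E'
from h import *
import pickle
from scipy.interpolate import splprep,splev
P=np.load('P.npy')
k,cc,u,v,n,x,y=P.T
sel=((k==1)&(v>=101)&(v<=128)&(n<10))|((k==1)&(v>=158)&(v<257)&(cc==5))|((k==2)&(v>3)&(cc==1)&(v<166))|((k==2)&(cc==5)&(v<195))
Q=P[sel][:,5:7]*1000
# order along path direction
e=np.array([np.cos(np.radians(-70)),np.sin(np.radians(-70))]); Q=Q[np.argsort(Q@e)]
tck,_=splprep(Q.T,s=len(Q)*0.8,k=3)
uu=np.linspace(0,1,4000);X=np.array(splev(uu,tck)).T;D=np.array(splev(uu,tck,der=1)).T
S=np.r_[0,np.cumsum(np.hypot(*np.diff(X,axis=0).T))]
yaw=np.degrees(np.arctan2(D[:,1],D[:,0]))
def at(s): return np.array([np.interp(s,S,X[:,0]),np.interp(s,S,X[:,1]),np.interp(s,S,yaw)])
E
python3 - <<'E'
from path import *
print('len',S[-1], 'res',np.mean([np.min(np.hypot(*(X-q).T)) for q in Q]))
for s in np.arange(0,S[-1],10):print(s,at(s).round(1))
def cen(im,m,box):
    x0,y0,x1,y1=box;ys,xs=np.nonzero(m[y0:y1,x0:x1]);return xs.mean()+x0,ys.mean()+y0,xs.min()+x0,xs.max()+x0,ys.min()+y0,ys.max()+y0
i1=cv2.imread('pics/w1.png').astype(int);i2=cv2.imread('pics/w2.png').astype(int)
c1,c2=[pickle.load(open(f'c{j}.pkl','rb')) for j in(1,2)]
g=cen(i1,i1.max(2)<70,(266,125,290,164));print('grip',g,onz(c1,g[0],g[1],.22-.0),onz(c1,g[0],g[4]-.5,.22),onz(c1,g[0],g[5]+.5,.22))
b=cen(i2,(i2[...,1]-i2[...,2]>40)&(i2[...,1]-i2[...,0]>25),(370,105,420,150));print('btn',b,onz(c2,b[0],b[1],.112))
print('col',i2[155:190,329].tolist())
for r in(164,165,166,167,178,179):print(r,onz(c2,328.5,r,.1725))
E
```

```text
len 392.78656656064106 res 0.5747302054907777
0.0 [473.4 189.2 -99.5]
10.0 [471.9 179.3 -97.5]
20.0 [470.7 169.4 -95.9]
30.0 [469.8 159.4 -95.1]
40.0 [468.9 149.5 -95.2]
50.0 [467.9 139.5 -96.2]
60.0 [466.7 129.6 -98. ]
70.0 [ 465.1  119.7 -100.3]
80.0 [ 463.2  109.9 -100.5]
90.0 [461.6 100.  -97.4]
100.0 [460.9  90.  -90.3]
110.0 [461.9  80.1 -77.3]
120.0 [465.4  70.8 -62. ]
130.0 [471.   62.5 -50.6]
140.0 [477.9  55.3 -42.8]
150.0 [485.5  48.9 -37.5]
160.0 [493.7  43.  -34.1]
170.0 [502.   37.6 -32.4]
180.0 [510.5  32.2 -33.7]
190.0 [518.5  26.3 -38.1]
200.0 [526.6  20.4 -31.4]
210.0 [535.4  15.6 -29. ]
220.0 [543.9  10.3 -35.4]
230.0 [551.4   3.8 -46.6]
240.0 [557.6  -4.1 -57.5]
250.0 [562.1 -12.9 -68.1]
260.0 [564.9 -22.5 -79.5]
270.0 [565.7 -32.5 -91.8]
280.0 [ 564.6  -42.4 -100.4]
290.0 [ 562.4  -52.2 -104.4]
300.0 [ 559.8  -61.8 -104.6]
310.0 [ 557.5  -71.6 -102.3]
320.0 [ 555.5  -81.4 -100.5]
330.0 [553.8 -91.2 -99.3]
340.0 [ 552.2 -101.1  -98.8]
350.0 [ 550.7 -111.   -98.9]
360.0 [ 549.1 -120.8  -99.7]
370.0 [ 547.3 -130.7 -101.2]
380.0 [ 545.2 -140.5 -103.2]
390.0 [ 542.7 -
[... 532 characters left out ...]
207], [201, 197, 205], [202, 199, 209], [204, 198, 210], [191, 187, 198], [124, 120, 126], [69, 63, 68], [76, 72, 75], [82, 77, 82], [87, 83, 86], [82, 79, 81], [83, 79, 83], [82, 79, 80], [84, 82, 83], [84, 82, 83], [81, 76, 78], [77, 74, 76], [112, 109, 115], [180, 177, 186], [202, 198, 206], [198, 193, 202], [196, 191, 202], [194, 189, 200], [195, 190, 200], [192, 188, 197], [190, 186, 196], [189, 185, 194], [189, 187, 196], [186, 184, 191]]
164 [ 0.54696443 -0.11908277  0.1725    ]
165 [ 0.54684948 -0.12008564  0.1725    ]
166 [ 0.54673434 -0.1210902   0.1725    ]
167 [ 0.546619   -0.12209646  0.1725    ]
178 [ 0.54533728 -0.13327864  0.1725    ]
179 [ 0.54521957 -0.13430562  0.1725    ]
```

Call:
arm_command:
  steps:
    - {"delta_pos": [-3.6, 36.4, 0], "dr": [0, 0, 0.3]}
    - {"delta_pos": [-3.6, 36.4, 0], "dr": [0, 0, 0.3]}
    - {"delta_pos": [-3.6, 36.4, -10], "dr": [0, 0, 0.3]}
    - {"delta_pos": [-3.6, 36.4, -10], "dr": [0, 0, 0.3]}
    - {"delta_pos": [-3.6, 36.4, -15], "dr": [0, 0, 0.3]}
    - {"delta_pos": [-3.6, 36.4, -15], "dr": [0, 0, 0.3]}
    - {"delta_pos": [-3.6, 36.4, -20], "dr": [0, 0, 0.3]}
    - {"delta_pos": [-3.6, 36.4, -18], "dr": [0, 0, 0.2]}
    - {"delta_pos": [0, 0, 0], "dr": [0, 0, 0]}
    - {"delta_pos": [0, 0, 0], "dr": [0, 0, 0]}
    - {"delta_pos": [0, 0, 0], "dr": [0, 0, 0]}

```text
time_s: 3.85
position: [0.4695, 0.1493, 0.2554]
tool_rot: [[0.994, -0.113, 0.002], [-0.113, -0.994, -0.0], [0.002, -0.0, -1.0]]
ft_force: [-0.3, -0.8, 0.3]
grip_width: 0.0853
```

```bash
python3 - <<'E'
from h import *
s=env.observe();print(s['time_s'],s['position'],s['ft_force'])
c=env.get_calibration('wrist');im=snap('wrist','w3.png')
import pickle;pickle.dump(c,open('c3.pkl','wb'))
print(proj(c,(.4693,.1507,.218)),proj(c,(.469,.150,.16)))
E
```

```text
3.85 [0.46952355 0.14926163 0.25538547] [-0.33250786 -0.80725515  0.34785521]
[283.28431467 234.22699588] [283.05399142 210.31164026]
```

View pics/w3.png

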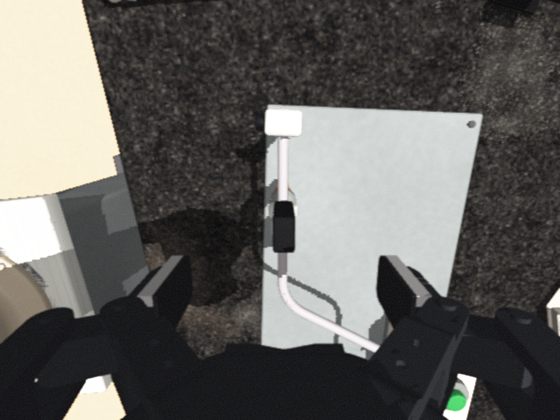

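Grip at cols ~273–296 centred between fingers (284), as predicted. Descend and pre-close.

Call:
arm_command:
  steps:
    - {"delta_pos": [0, 0.4, -15], "dr": [0, 0, 0]}
    - {"delta_pos": [0, 0.4, -15], "dr": [0, 0, 0]}
    - {"delta_pos": [0, 0.4, -15], "dr": [0, 0, 0]}
    - {"delta_pos": [0, 0.2, -12], "dr": [0, 0, 0]}
    - {"delta_pos": [0, 0, 0], "dr": [0, 0, 0]}
    - {"delta_pos": [0, 0, 0], "dr": [0, 0, 0]}

```text
time_s: 4.5
position: [0.4698, 0.1503, 0.1983]
tool_rot: [[0.993, -0.114, 0.001], [-0.114, -0.993, 0.0], [0.001, -0.0, -1.0]]
ft_force: [-0.2, -0.0, -0.5]
grip_width: 0.0857
```

Call:
arm_command:
  steps:
    - {"delta_pos": [0, 0, 0], "dr": [0, 0, 0]}
    - {"delta_pos": [0, 0, 0], "dr": [0, 0, 0]}
    - {"delta_pos": [0, 0, 0], "dr": [0, 0, 0]}
    - {"delta_pos": [0, 0, 0], "dr": [0, 0, 0]}
    - {"delta_pos": [0, 0, 0], "dr": [0, 0, 0]}
    - {"delta_pos": [0, 0, 0], "dr": [0, 0, 0]}
    - {"delta_pos": [0, 0, 0], "dr": [0, 0, 0]}
  grip: 0.26
  squeeze: 20

```text
time_s: 5.2
position: [0.4694, 0.1508, 0.1976]
tool_rot: [[0.994, -0.113, -0.0], [-0.113, -0.994, -0.0], [-0.0, 0.0, -1.0]]
ft_force: [-0.7, 0.4, 0.1]
grip_width: 0.022
```

```bash
python3 - <<'E'
from h import *
s=env.observe();print(s['time_s'],s['position'],s['ft_force'],s['grip_width'])
im=snap('wrist','w4.png')
cv2.imwrite('pics/w4c.png',cv2.resize(im[140:380,180:400],None,fx=2.4,fy=2.4))
E
```

```text
5.2 [0.46938562 0.15080863 0.19762122] [-0.67504033  0.41080044  0.13037076] 0.021956447247976303
```

View pics/w4c.png

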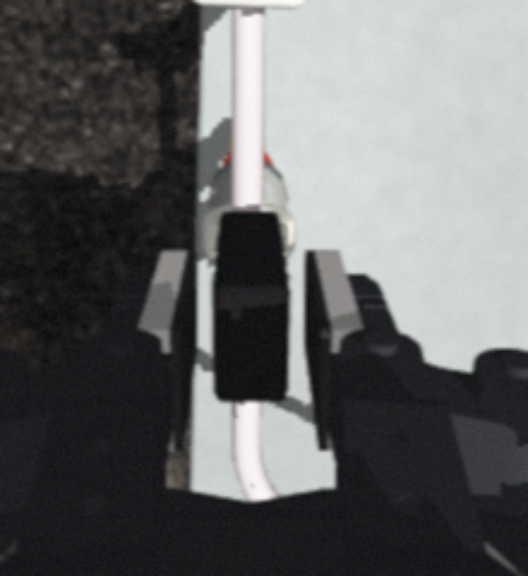

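Grip (215–288 in crop) is centred between pads (195–305). Close.

Call:
arm_command:
  steps:
    - {"delta_pos": [0, 0, 0], "dr": [0, 0, 0]}
    - {"delta_pos": [0, 0, 0], "dr": [0, 0, 0]}
    - {"delta_pos": [0, 0, 0], "dr": [0, 0, 0]}
    - {"delta_pos": [0, 0, 0], "dr": [0, 0, 0]}
    - {"delta_pos": [0, 0, 0], "dr": [0, 0, 0]}
  grip: 0
  squeeze: 50

```text
time_s: 5.75
position: [0.4693, 0.1508, 0.1977]
tool_rot: [[0.994, -0.113, -0.0], [-0.113, -0.994, 0.0], [-0.0, -0.0, -1.0]]
ft_force: [-1.4, 1.0, 1.8]
grip_width: 0.0126
```

Call:
arm_command:
  steps:
    - {"delta_pos": [0, 0, 1], "dr": [0, 0, 0]}
    - {"delta_pos": [0, 0, 0.5], "dr": [0, 0, 0]}
    - {"delta_pos": [0, 0, 0], "dr": [0, 0, 0]}
    - {"delta_pos": [0, 0, 0], "dr": [0, 0, 0]}

```text
time_s: 6.15
position: [0.4694, 0.1508, 0.199]
tool_rot: [[0.994, -0.113, -0.0], [-0.113, -0.994, 0.0], [-0.0, 0.0, -1.0]]
ft_force: [-0.7, -0.2, -0.3]
grip_width: 0.0131
```

```bash
cat > plan.py <<'E'
import sys
from path import *
from scipy.ndimage import gaussian_filter1d as gf
ds=S[-1]/3999
Xs=gf(X,5/ds,axis=0,mode='nearest'); 
j=int(7/ds)
def yawat(i): a,b=Xs[max(i-j,0)],Xs[min(i+j,3999)]; return np.degrees(np.arctan2(b[1]-a[1],b[0]-a[0]))
# offset (dx,dy in mm) of where hand actually is relative to path, start at s nearest, given commanded pose
def plan(p,yaw_tool,n,step):
    i=int(np.argmin(np.hypot(*(Xs-p).T))); out=[]
    print('s',S[i],'lateral err',(p-Xs[i]).round(1),'yaw path',yawat(i).round(1),'tool',round(yaw_tool,1))
    s0=S[i]
    for k in range(1,n+1):
        t=int(np.searchsorted(S,s0+k*step)); out.append((*Xs[min(t,3999)],yawat(min(t,3999))))
    return np.array(out)
if __name__=='__main__':
    n,step=int(sys.argv[1]),float(sys.argv[2])
    s=env.observe();R=s['tool_rot'];p=s['position'][:2]*1000
    y=np.degrees(np.arctan2(R[1,0],R[0,0]))-90
    print(s['time_s'],p.round(1),s['position'][2],'F',s['ft_force'].round(1),'T',s['wrist_torque'].round(2),'w',s['grip_width'])
    A=np.vstack([[*p,y],plan(p,y,n,step)])
    for a,b in zip(A[1:],np.diff(A,axis=0)):print(b.round(1),'->',a.round(1))
E
python3 plan.py 20 5
```

```text
6.15 [469.4 150.8] 0.19901210047194529 F [-0.7 -0.2 -0.3] T [-0.02 -0.01 -0.  ] w 0.013093087937432236
s 38.66293858791976 lateral err [ 0.4 -0. ] yaw path -95.3 tool -96.5
[-0.9 -5.   0.8] -> [468.5 145.8 -95.7]
[-0.5 -5.  -0.6] -> [468.  140.8 -96.2]
[-0.6 -5.  -0.8] -> [467.4 135.7 -97. ]
[-0.6 -4.9 -0.9] -> [466.8 130.8 -97.9]
[-0.7 -4.9 -1. ] -> [466.1 125.9 -98.8]
[-0.8 -5.  -0.8] -> [465.3 120.9 -99.7]
[-0.9 -4.9 -0.4] -> [ 464.4  116.  -100.1]
[-0.9 -4.9  0.2] -> [463.5 111.1 -99.9]
[-0.8 -4.9  0.9] -> [462.7 106.2 -98.9]
[-0.7 -4.9  1.8] -> [461.9 101.3 -97.1]
[-0.5 -5.   2.8] -> [461.4  96.3 -94.4]
[-0.2 -4.9  3.8] -> [461.1  91.4 -90.5]
[ 0.1 -5.   5.2] -> [461.3  86.5 -85.3]
[ 0.7 -5.   6.6] -> [461.9  81.5 -78.8]
[ 1.3 -4.8  7.2] -> [463.2  76.7 -71.5]
[ 1.9 -4.6  7.1] -> [465.1  72.1 -64.4]
[ 2.4 -4.3  6.4] -> [467.5  67.7 -58. ]
[ 2.9 -4.1  5.5] -> [470.4  63.6 -52.4]
[ 3.2 -3.8  4.5] -> [473.6  59.8 -47.9]
[ 3.5 -3.6  3.8] -> [477.   56.3 -44.2]
```

```bash
sed -i 's/(v<257)/(v<241)/; s/(v>3)/(v>8)/; s/\*0.8,k=3/*0.12,k=3/' path.py; sed -i 's#gf(X,5/ds#gf(X,2.5/ds#' plan.py
python3 - <<'E'
from plan import *
for yy in(130.6,105.3,85.6,78.7,71.5,63.7,55.4,46.4,24.2,5,-7.2,-18.5,-29.3,-40,-56.5):
    i=np.argmin(abs(Xs[:,1]-yy));print(yy,Xs[i].round(1))
E
python3 plan.py 20 5
```

```text
130.6 [466.6 130.6]
105.3 [462.7 105.3]
85.6 [461.5  85.6]
78.7 [462.2  78.7]
71.5 [464.2  71.5]
63.7 [468.8  63.7]
55.4 [477.6  55.4]
46.4 [489.2  46.4]
24.2 [522.7  24.2]
5 [549.5   5. ]
-7.2 [560.2  -7.2]
-18.5 [565.3 -18.5]
-29.3 [565.6 -29.3]
-40 [563.9 -40. ]
-56.5 [560.8 -56.5]
6.15 [469.4 150.8] 0.19901210047194529 F [-0.7 -0.2 -0.3] T [-0.02 -0.01 -0.  ] w 0.013093087937432236
s 38.344061244066495 lateral err [ 0.5 -0.1] yaw path -95.7 tool -96.5
[-1.  -5.   0.5] -> [468.4 145.8 -96. ]
[-0.5 -4.9 -0.4] -> [467.9 140.9 -96.4]
[-0.6 -5.  -0.6] -> [467.3 135.9 -97. ]
[-0.6 -5.  -0.7] -> [466.7 130.9 -97.7]
[-0.7 -5.  -0.8] -> [466.  125.9 -98.5]
[-0.8 -4.9 -0.6] -> [465.2 121.  -99.1]
[-0.8 -4.9 -0.2] -> [464.4 116.1 -99.3]
[-0.8 -4.9  0.4] -> [463.6 111.2 -98.9]
[-0.8 -5.   1. ] -> [462.8 106.2 -97.9]
[-0.6 -4.9  1.6] -> [462.2 101.3 -96.4]
[-0.5 -4.9  2.2] -> [461.7  96.3 -94.2]
[-0.3 -5.   2.9] -> [461.4  91.3 -91.2]
[ 0.  -5.1  3.8] -> [461.5  86.3 -87.4]
[ 0.4 -4.9  4.8] -> [461.8  81.3 -82.6]
[ 0.9 -4.9  6.3] -> [462.7  76.4 -76.3]
[ 1.5 -4.8  8. ] -> [464.2  71.7 -68.3]
[ 2.2 -4.5  9.3] -> [466.4  67.2 -59. ]
[ 2.9 -4.   8.8] -> [469.3  63.1 -50.3]
[ 3.5 -3.6  6.6] -> [472.8  59.5 -43.7]
[ 3.8 -3.2  3.8] -> [476.5  56.3 -39.9]
```

Call:
arm_command:
  steps:
    - {"delta_pos": [-0.3, -2.5, 0], "dr": [0, 0, 0]}
    - {"delta_pos": [-0.3, -2.5, 0], "dr": [0, 0, 0]}
    - {"delta_pos": [-0.3, -2.5, 0], "dr": [0, 0, 0]}
    - {"delta_pos": [-0.3, -2.5, 0], "dr": [0, 0, 0]}
    - {"delta_pos": [-0.3, -2.5, 0], "dr": [0, 0, 0]}
    - {"delta_pos": [-0.3, -2.5, 0], "dr": [0, 0, 0]}
    - {"delta_pos": [-0.3, -2.5, 0], "dr": [0, 0, 0]}
    - {"delta_pos": [-0.3, -2.5, 0], "dr": [0, 0, 0]}

```text
time_s: 6.95
position: [0.4669, 0.1305, 0.1991]
tool_rot: [[0.994, -0.113, 0.0], [-0.113, -0.994, -0.0], [0.0, 0.0, -1.0]]
ft_force: [-0.9, -0.0, -1.1]
grip_width: 0.0128
```

Call:
arm_command:
  steps:
    - {"delta_pos": [-0.4, -2.5, 0], "dr": [0, 0, -0.2]}
    - {"delta_pos": [-0.4, -2.5, 0], "dr": [0, 0, -0.2]}
    - {"delta_pos": [-0.4, -2.5, 0], "dr": [0, 0, -0.2]}
    - {"delta_pos": [-0.4, -2.5, 0], "dr": [0, 0, -0.2]}
    - {"delta_pos": [-0.4, -2.5, 0], "dr": [0, 0, -0.2]}
    - {"delta_pos": [-0.4, -2.5, 0], "dr": [0, 0, -0.2]}
    - {"delta_pos": [-0.4, -2.5, 0], "dr": [0, 0, 0]}
    - {"delta_pos": [-0.4, -2.5, 0], "dr": [0, 0, 0]}

```text
time_s: 7.75
position: [0.4638, 0.1106, 0.1991]
tool_rot: [[0.991, -0.134, -0.0], [-0.134, -0.991, 0.0], [-0.0, -0.0, -1.0]]
ft_force: [-0.2, 0.2, -1.1]
grip_width: 0.0129
```

```bash
python3 plan.py 18 3
```

```text
7.75 [463.8 110.6] 0.19911627158258555 F [-0.2  0.2 -1.1] T [-0.04 -0.04  0.02] w 0.012934164320533303
s 78.94949541660698 lateral err [ 0.3 -0.1] yaw path -98.8 tool -97.7
[-0.8 -3.  -0.6] -> [463.  107.6 -98.3]
[-0.4 -3.   0.8] -> [462.6 104.6 -97.5]
[-0.4 -3.   1. ] -> [462.2 101.7 -96.5]
[-0.3 -3.   1.2] -> [461.9  98.7 -95.3]
[-0.3 -3.   1.5] -> [461.6  95.7 -93.8]
[-0.2 -2.9  1.7] -> [461.5  92.7 -92.1]
[-0.1 -3.   2. ] -> [461.4  89.7 -90.1]
[ 0.  -3.   2.3] -> [461.4  86.7 -87.7]
[ 0.2 -2.9  2.6] -> [461.6  83.7 -85.1]
[ 0.3 -3.   3.1] -> [461.9  80.8 -82. ]
[ 0.5 -3.   3.8] -> [462.4  77.7 -78.2]
[ 0.7 -2.9  4.2] -> [463.1  74.9 -73.9]
[ 0.9 -2.9  5. ] -> [464.  72. -69.]
[ 1.2 -2.8  5.5] -> [465.2  69.2 -63.5]
[ 1.4 -2.6  5.5] -> [466.6  66.7 -58. ]
[ 1.8 -2.5  5.5] -> [468.4  64.2 -52.5]
[ 2.  -2.3  4.7] -> [470.4  61.9 -47.8]
[ 2.1 -2.1  3.7] -> [472.5  59.8 -44.1]
```

Call:
arm_command:
  steps:
    - {"delta_pos": [-0.6, -3, 0], "dr": [0, 0, 0]}
    - {"delta_pos": [-0.4, -3, 0], "dr": [0, 0, 0.5]}
    - {"delta_pos": [-0.4, -3, 0], "dr": [0, 0, 0.8]}
    - {"delta_pos": [-0.3, -3, 0], "dr": [0, 0, 1.2]}
    - {"delta_pos": [-0.3, -3, 0], "dr": [0, 0, 1.5]}
    - {"delta_pos": [-0.2, -2.9, 0], "dr": [0, 0, 1.7]}
    - {"delta_pos": [-0.1, -3, 0], "dr": [0, 0, 2]}
    - {"delta_pos": [0, -3, 0], "dr": [0, 0, 2.3]}

```text
time_s: 8.55
position: [0.4614, 0.0866, 0.1991]
tool_rot: [[0.999, 0.043, -0.0], [0.043, -0.999, 0.0], [-0.0, -0.0, -1.0]]
ft_force: [0.4, 0.6, -0.7]
grip_width: 0.0131
```

Call:
arm_command:
  steps:
    - {"delta_pos": [0.1, -2.9, 0], "dr": [0, 0, 2.6]}
    - {"delta_pos": [0.3, -3, 0], "dr": [0, 0, 3.1]}
    - {"delta_pos": [0.5, -3, 0], "dr": [0, 0, 3.7]}
    - {"delta_pos": [0.7, -2.9, 0], "dr": [0, 0, 4.2]}
    - {"delta_pos": [0, 0, 0], "dr": [0, 0, 0]}

```text
time_s: 9.05
position: [0.4631, 0.0747, 0.1991]
tool_rot: [[0.961, 0.275, 0.0], [0.275, -0.961, -0.0], [0.0, 0.0, -1.0]]
ft_force: [0.2, 0.3, -1.2]
grip_width: 0.0129
```

```bash
python3 plan.py 16 3
```

```text
9.05 [463.1  74.7] 0.19911326027775053 F [ 0.2  0.3 -1.2] T [-0.   -0.    0.05] w 0.012944422980062624
s 115.09041294343103 lateral err [ 0. -0.] yaw path -73.8 tool -74.0
[ 0.9 -2.8  5.2] -> [464.1  71.9 -68.8]
[ 1.2 -2.8  5.5] -> [465.3  69.2 -63.3]
[ 1.5 -2.6  5.7] -> [466.7  66.5 -57.6]
[ 1.7 -2.4  5.3] -> [468.5  64.1 -52.3]
[ 2.  -2.3  4.7] -> [470.4  61.8 -47.7]
[ 2.1 -2.1  3.7] -> [472.5  59.7 -44. ]
[ 2.3 -2.   2.7] -> [474.8  57.7 -41.3]
[ 2.3 -1.9  1.8] -> [477.1  55.8 -39.5]
[ 2.4 -1.9  1.1] -> [479.5  53.9 -38.4]
[ 2.3 -1.8  0.5] -> [481.8  52.1 -37.9]
[ 2.4 -1.8  0.2] -> [484.2  50.3 -37.6]
[ 2.4 -1.8  0.1] -> [486.6  48.5 -37.6]
[ 2.3 -1.8  0.1] -> [488.9  46.7 -37.4]
[ 2.4 -1.8  0.3] -> [491.3  44.8 -37.1]
[ 2.4 -1.8  0.5] -> [493.7  43.  -36.6]
[ 2.4 -1.8  0.7] -> [496.2  41.2 -36. ]
```

Call:
arm_command:
  steps:
    - {"delta_pos": [0.9, -2.8, 0], "dr": [0, 0, 5.2]}
    - {"delta_pos": [1.2, -2.8, 0], "dr": [0, 0, 5.5]}
    - {"delta_pos": [1.5, -2.6, 0], "dr": [0, 0, 5.7]}
    - {"delta_pos": [1.7, -2.4, 0], "dr": [0, 0, 5.3]}
    - {"delta_pos": [2, -2.3, 0], "dr": [0, 0, 4.7]}
    - {"delta_pos": [2.1, -2.1, 0], "dr": [0, 0, 3.7]}

```text
time_s: 9.65
position: [0.4725, 0.0601, 0.1991]
tool_rot: [[0.693, 0.721, -0.0], [0.721, -0.693, 0.0], [-0.0, -0.0, -1.0]]
ft_force: [-0.1, 0.5, -0.8]
grip_width: 0.0131
```

Call:
arm_command:
  steps:
    - {"delta_pos": [2.3, -2, 0], "dr": [0, 0, 2.7]}
    - {"delta_pos": [2.3, -1.9, 0], "dr": [0, 0, 1.8]}
    - {"delta_pos": [2.4, -1.9, 0], "dr": [0, 0, 1.1]}
    - {"delta_pos": [2.3, -1.8, 0], "dr": [0, 0, 0.5]}
    - {"delta_pos": [2.4, -1.8, 0], "dr": [0, 0, 0.2]}
    - {"delta_pos": [2.4, -1.8, 0], "dr": [0, 0, 0.2]}
    - {"delta_pos": [2.3, -1.8, 0], "dr": [0, 0, 0.2]}
    - {"delta_pos": [2.4, -1.8, 0], "dr": [0, 0, 0.3]}
    - {"delta_pos": [0, 0, 0], "dr": [0, 0, 0]}

```text
time_s: 10.55
position: [0.4916, 0.045, 0.1991]
tool_rot: [[0.602, 0.799, 0.0], [0.799, -0.602, -0.0], [-0.0, 0.0, -1.0]]
ft_force: [-0.4, -0.5, -0.9]
grip_width: 0.0131
```

```bash
python3 plan.py 20 3
```

```text
10.55 [491.6  45. ] 0.1990804281464449 F [-0.4 -0.5 -0.9] T [-0.02 -0.01 -0.03] w 0.013077146201136702
s 157.22706181635917 lateral err [0.2 0.3] yaw path -37.1 tool -37.0
[ 2.2 -2.1  0.4] -> [493.8  42.9 -36.6]
[ 2.4 -1.8  0.7] -> [496.2  41.1 -35.9]
[ 2.5 -1.8  0.8] -> [498.7  39.4 -35.2]
[ 2.5 -1.7  0.8] -> [501.2  37.7 -34.3]
[ 2.5 -1.6  0.8] -> [503.6  36.  -33.6]
[ 2.5 -1.6  0.7] -> [506.1  34.4 -32.9]
[ 2.5 -1.6  0.6] -> [508.7  32.8 -32.3]
[ 2.5 -1.6  0.4] -> [511.2  31.2 -31.9]
[ 2.6 -1.6  0.3] -> [513.8  29.6 -31.6]
[ 2.6 -1.6  0.2] -> [516.4  28.  -31.4]
[ 2.6 -1.6  0. ] -> [518.9  26.5 -31.4]
[ 2.5 -1.5 -0.1] -> [521.4  24.9 -31.5]
[ 2.6 -1.6 -0.2] -> [524.   23.3 -31.8]
[ 2.6 -1.6 -0.4] -> [526.6  21.7 -32.2]
[ 2.5 -1.6 -0.5] -> [529.1  20.2 -32.7]
[ 2.5 -1.6 -0.6] -> [531.6  18.5 -33.3]
[ 2.5 -1.7 -0.8] -> [534.1  16.9 -34.1]
[ 2.5 -1.7 -0.9] -> [536.6  15.2 -35. ]
[ 2.4 -1.7 -1.1] -> [539.1  13.4 -36.1]
[ 2.4 -1.8 -1.2] -> [541.5  11.7 -37.3]
```

Call:
arm_command:
  steps:
    - {"delta_pos": [2.4, -1.8, 0], "dr": [0, 0, 0.3]}
    - {"delta_pos": [2.4, -1.8, 0], "dr": [0, 0, 0.3]}
    - {"delta_pos": [2.5, -1.8, 0], "dr": [0, 0, 0.3]}
    - {"delta_pos": [2.5, -1.7, 0], "dr": [0, 0, 0.3]}
    - {"delta_pos": [2.5, -1.7, 0], "dr": [0, 0, 0.3]}
    - {"delta_pos": [2.5, -1.7, 0], "dr": [0, 0, 0.3]}
    - {"delta_pos": [2.5, -1.7, 0], "dr": [0, 0, 0.3]}
    - {"delta_pos": [2.5, -1.7, 0], "dr": [0, 0, 0.3]}
    - {"delta_pos": [0, 0, 0], "dr": [0, 0, 0]}

```text
time_s: 11.45
position: [0.5114, 0.0312, 0.1991]
tool_rot: [[0.568, 0.823, 0.0], [0.823, -0.568, -0.0], [0.0, 0.0, -1.0]]
ft_force: [-0.2, 0.2, -0.5]
grip_width: 0.0132
```

```bash
python3 - <<'E'
from h import *
import pickle
c=env.get_calibration('wrist');im=snap('wrist','w5.png');pickle.dump(c,open('c5.pkl','wb'))
cv2.imwrite('pics/w5c.png',cv2.resize(im[100:400,150:430],None,fx=2,fy=2))
E
python3 plan.py 20 3
```

```text
11.5 [511.2  31.3] 0.19907964316505955 F [-0.6 -0.9 -0.7] T [ 0.   -0.04 -0.01] w 0.012955658067658608
s 181.14631346673036 lateral err [0.1 0.1] yaw path -31.9 tool -34.6
[ 2.5 -1.6  3. ] -> [513.7  29.7 -31.6]
[ 2.6 -1.6  0.2] -> [516.3  28.1 -31.5]
[ 2.6 -1.6  0. ] -> [518.9  26.5 -31.4]
[ 2.5 -1.5 -0.1] -> [521.4  25.  -31.5]
[ 2.6 -1.6 -0.2] -> [523.9  23.4 -31.8]
[ 2.6 -1.6 -0.4] -> [526.5  21.8 -32.1]
[ 2.5 -1.6 -0.5] -> [529.   20.2 -32.6]
[ 2.5 -1.6 -0.6] -> [531.5  18.6 -33.3]
[ 2.5 -1.7 -0.8] -> [534.1  16.9 -34.1]
[ 2.5 -1.7 -0.9] -> [536.5  15.2 -35. ]
[ 2.4 -1.7 -1.1] -> [539.   13.5 -36.1]
[ 2.4 -1.8 -1.2] -> [541.4  11.7 -37.3]
[ 2.3 -1.8 -1.4] -> [543.7   9.9 -38.6]
[ 2.4 -1.9 -1.6] -> [546.1   8.  -40.2]
[ 2.2 -1.9 -1.7] -> [548.3   6.  -41.9]
[ 2.2 -2.1 -1.9] -> [550.5   4.  -43.8]
[ 2.1 -2.1 -2.1] -> [552.7   1.9 -45.9]
[ 2.1 -2.2 -2.3] -> [ 5.548e+02 -3.000e-01 -4.820e+01]
[ 2.  -2.3 -2.5] -> [556.7  -2.6 -50.7]
[ 1.8 -2.3 -2.8] -> [558.5  -4.9 -53.5]
```

View pics/w5c.png

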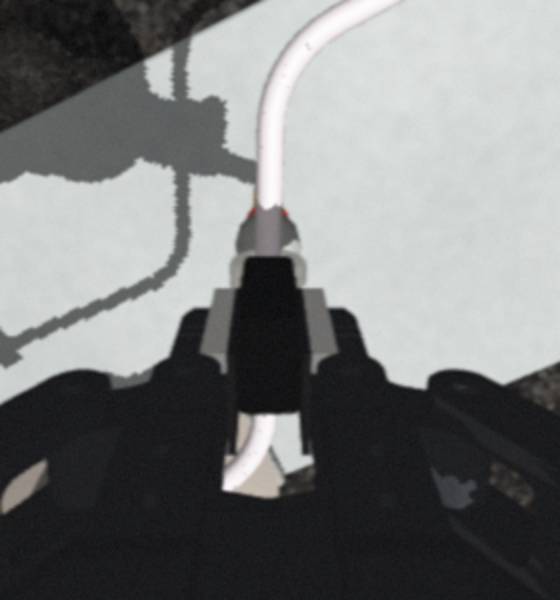

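Rail (col ~269) is centred under the grip and ring (232–305) in the crop. Continue.

Call:
arm_command:
  steps:
    - {"delta_pos": [2.5, -1.6, 0], "dr": [0, 0, 0.4]}
    - {"delta_pos": [2.5, -1.6, 0], "dr": [0, 0, 0.4]}
    - {"delta_pos": [2.6, -1.6, 0], "dr": [0, 0, 0.4]}
    - {"delta_pos": [2.5, -1.5, 0], "dr": [0, 0, 0.3]}
    - {"delta_pos": [2.6, -1.6, 0], "dr": [0, 0, 0.3]}
    - {"delta_pos": [2.6, -1.6, 0], "dr": [0, 0, 0]}
    - {"delta_pos": [2.5, -1.6, 0], "dr": [0, 0, 0]}
    - {"delta_pos": [2.5, -1.6, 0], "dr": [0, 0, -0.4]}

```text
time_s: 12.3
position: [0.5316, 0.0185, 0.1991]
tool_rot: [[0.548, 0.837, 0.0], [0.837, -0.548, 0.0], [0.0, 0.0, -1.0]]
ft_force: [-0.7, -0.4, -1.0]
grip_width: 0.0129
```

Call:
arm_command:
  steps:
    - {"delta_pos": [2.5, -1.7, 0], "dr": [0, 0, -0.8]}
    - {"delta_pos": [2.5, -1.7, 0], "dr": [0, 0, -1]}
    - {"delta_pos": [2.4, -1.7, 0], "dr": [0, 0, -1.1]}
    - {"delta_pos": [2.4, -1.8, 0], "dr": [0, 0, -1.2]}
    - {"delta_pos": [2.3, -1.8, 0], "dr": [0, 0, -1.4]}
    - {"delta_pos": [2.4, -1.9, 0], "dr": [0, 0, -1.6]}
    - {"delta_pos": [0, 0, 0], "dr": [0, 0, 0]}

```text
time_s: 13.0
position: [0.5462, 0.0078, 0.1991]
tool_rot: [[0.648, 0.762, 0.0], [0.762, -0.648, -0.0], [0.0, 0.0, -1.0]]
ft_force: [0.4, 0.2, -0.8]
grip_width: 0.0128
```

```bash
python3 plan.py 20 3
```

```text
13.0 [546.2   7.8] 0.19907124611913207 F [ 0.4  0.2 -0.8] T [ 0.08  0.03 -0.  ] w 0.012776325591371235
s 223.4021022924953 lateral err [-0.1 -0. ] yaw path -40.3 tool -40.4
[ 2.4 -2.  -1.7] -> [548.5   5.8 -42.1]
[ 2.2 -2.1 -1.9] -> [550.8   3.8 -44. ]
[ 2.1 -2.1 -2.1] -> [552.9   1.6 -46.1]
[ 2.  -2.1 -2.2] -> [ 5.549e+02 -5.000e-01 -4.830e+01]
[ 2.  -2.3 -2.5] -> [556.8  -2.8 -50.9]
[ 1.9 -2.4 -2.9] -> [558.7  -5.1 -53.8]
[ 1.7 -2.5 -3.4] -> [560.4  -7.6 -57.2]
[ 1.6 -2.5 -4. ] -> [562.  -10.1 -61.2]
[ 1.4 -2.7 -4.9] -> [563.4 -12.8 -66. ]
[ 1.1 -2.7 -5.4] -> [564.4 -15.6 -71.4]
[ 0.8 -2.9 -6.1] -> [565.3 -18.4 -77.5]
[ 0.5 -3.  -6. ] -> [565.8 -21.4 -83.5]
[ 0.2 -3.  -5.4] -> [565.9 -24.4 -89. ]
[-0.1 -3.  -4.3] -> [565.8 -27.4 -93.2]
[-0.3 -2.9 -3. ] -> [565.5 -30.3 -96.2]
[-0.4 -3.  -2.1] -> [565.1 -33.4 -98.3]
[-0.5 -2.9 -1.2] -> [564.6 -36.3 -99.5]
[-0.5 -2.9 -0.6] -> [ 564.   -39.3 -100.1]
[-0.5 -2.9 -0.3] -> [ 563.5  -42.2 -100.4]
[-0.6 -3.  -0.1] -> [ 562.9  -45.2 -100.6]
```

Call:
arm_command:
  steps:
    - {"delta_pos": [2.4, -2, 0], "dr": [0, 0, -1.7]}
    - {"delta_pos": [2.2, -2.1, 0], "dr": [0, 0, -1.9]}
    - {"delta_pos": [2.1, -2.1, 0], "dr": [0, 0, -2.1]}
    - {"delta_pos": [2, -2.1, 0], "dr": [0, 0, -2.2]}
    - {"delta_pos": [2, -2.3, 0], "dr": [0, 0, -2.5]}
    - {"delta_pos": [1.9, -2.4, 0], "dr": [0, 0, -2.9]}
    - {"delta_pos": [1.7, -2.5, 0], "dr": [0, 0, -3.4]}

```text
time_s: 13.7
position: [0.5603, -0.0076, 0.1991]
tool_rot: [[0.84, 0.542, 0.0], [0.542, -0.84, -0.0], [0.0, 0.0, -1.0]]
ft_force: [0.7, -0.5, -1.7]
grip_width: 0.0131
```

Call:
arm_command:
  steps:
    - {"delta_pos": [1.6, -2.5, 0], "dr": [0, 0, -4]}
    - {"delta_pos": [1.4, -2.7, 0], "dr": [0, 0, -4.9]}
    - {"delta_pos": [1.1, -2.7, 0], "dr": [0, 0, -5.4]}
    - {"delta_pos": [0.8, -2.9, 0], "dr": [0, 0, -6]}
    - {"delta_pos": [0.5, -3, 0], "dr": [0, 0, -6]}
    - {"delta_pos": [0, 0, 0], "dr": [0, 0, 0]}

```text
time_s: 14.3
position: [0.5657, -0.0215, 0.1991]
tool_rot: [[0.993, 0.115, -0.0], [0.115, -0.993, -0.0], [-0.0, 0.0, -1.0]]
ft_force: [-0.0, -0.6, -1.1]
grip_width: 0.0131
```

```bash
python3 plan.py 20 3
```

```text
14.3 [565.7 -21.5] 0.19907754816234977 F [-0.  -0.6 -1.1] T [-0.06 -0.02 -0.03] w 0.013135767290401536
s 259.5068628705168 lateral err [-0.1 -0. ] yaw path -83.7 tool -83.4
[ 0.2 -3.  -5.7] -> [565.9 -24.5 -89.1]
[-0.1 -3.  -4.2] -> [565.8 -27.5 -93.3]
[-0.3 -2.9 -3. ] -> [565.5 -30.4 -96.3]
[-0.4 -3.  -2. ] -> [565.  -33.5 -98.4]
[-0.5 -2.9 -1.2] -> [564.5 -36.4 -99.5]
[-0.5 -2.9 -0.6] -> [ 564.   -39.4 -100.1]
[-0.5 -2.9 -0.3] -> [ 563.5  -42.3 -100.4]
[-0.6 -3.  -0.1] -> [ 562.9  -45.2 -100.6]
[-0.6 -3.  -0.1] -> [ 562.4  -48.2 -100.7]
[-0.6 -3.  -0.1] -> [ 561.8  -51.2 -100.7]
[-0.6 -3.  -0.1] -> [ 561.2  -54.1 -100.8]
[-0.6 -2.9 -0. ] -> [ 560.7  -57.1 -100.8]
[-0.6 -2.9 -0. ] -> [ 560.1  -60.  -100.9]
[-0.6 -2.9 -0. ] -> [ 559.5  -63.  -100.9]
[-0.6 -2.9  0. ] -> [ 559.   -65.9 -100.8]
[-0.6 -2.9  0. ] -> [ 558.4  -68.9 -100.8]
[-0.6 -3.   0. ] -> [ 557.9  -71.8 -100.8]
[-0.5 -2.9  0. ] -> [ 557.3  -74.7 -100.8]
[-0.6 -3.   0. ] -> [ 556.7  -77.7 -100.7]
[-0.6 -3.   0. ] -> [ 556.2  -80.6 -100.7]
```

Call:
arm_command:
  steps:
    - {"delta_pos": [0.2, -3, 0], "dr": [0, 0, -5.5]}
    - {"delta_pos": [-0.1, -3, 0], "dr": [0, 0, -4.2]}
    - {"delta_pos": [-0.3, -2.9, 0], "dr": [0, 0, -3]}
    - {"delta_pos": [-0.4, -3, 0], "dr": [0, 0, -2]}
    - {"delta_pos": [-0.5, -2.9, 0], "dr": [0, 0, -1.2]}
    - {"delta_pos": [-0.5, -2.9, 0], "dr": [0, 0, -0.7]}

```text
time_s: 14.9
position: [0.564, -0.0391, 0.1991]
tool_rot: [[0.985, -0.171, 0.0], [-0.171, -0.985, -0.0], [0.0, 0.0, -1.0]]
ft_force: [0.2, -0.3, -1.6]
grip_width: 0.0128
```

Call:
arm_command:
  steps:
    - {"delta_pos": [-0.5, -2.9, 0], "dr": [0, 0, -0.4]}
    - {"delta_pos": [-0.6, -3, 0], "dr": [0, 0, 0]}
    - {"delta_pos": [-0.6, -3, 0], "dr": [0, 0, 0]}
    - {"delta_pos": [-0.6, -3, 0], "dr": [0, 0, 0]}
    - {"delta_pos": [-0.6, -3, 0], "dr": [0, 0, 0]}
    - {"delta_pos": [-0.6, -3, 0], "dr": [0, 0, 0]}
    - {"delta_pos": [-0.6, -3, 0], "dr": [0, 0, 0]}
    - {"delta_pos": [-0.6, -3, 0], "dr": [0, 0, 0]}

```text
time_s: 15.7
position: [0.5592, -0.0631, 0.1991]
tool_rot: [[0.984, -0.179, 0.0], [-0.179, -0.984, 0.0], [0.0, -0.0, -1.0]]
ft_force: [0.3, -0.9, -0.2]
grip_width: 0.0128
```

Call:
arm_command:
  steps:
    - {"delta_pos": [-0.6, -3, 0], "dr": [0, 0, 0]}
    - {"delta_pos": [-0.5, -3, 0], "dr": [0, 0, 0]}
    - {"delta_pos": [-0.6, -3, 0], "dr": [0, 0, 0]}
    - {"delta_pos": [-0.5, -3, 0], "dr": [0, 0, 0]}
    - {"delta_pos": [-0.6, -3, 0], "dr": [0, 0, 0]}
    - {"delta_pos": [-0.5, -3, 0], "dr": [0, 0, 0.2]}
    - {"delta_pos": [0, 0, 0], "dr": [0, 0, 0]}

```text
time_s: 16.4
position: [0.5559, -0.0812, 0.1991]
tool_rot: [[0.985, -0.175, -0.0], [-0.175, -0.985, -0.0], [-0.0, 0.0, -1.0]]
ft_force: [-0.3, -1.3, -1.9]
grip_width: 0.0132
```

```bash
python3 plan.py 12 3
```

```text
16.4 [555.9 -81.2] 0.19911560887960492 F [-0.3 -1.3 -1.9] T [0.02 0.05 0.01] w 0.013234789356207362
s 320.1510658522439 lateral err [-0.1  0. ] yaw path -100.7 tool -100.1
[-0.4 -3.  -0.6] -> [ 555.5  -84.2 -100.7]
[-0.6 -3.   0. ] -> [ 554.9  -87.2 -100.7]
[-0.5 -2.9  0. ] -> [ 554.4  -90.1 -100.7]
[-0.6 -3.   0. ] -> [ 553.8  -93.1 -100.6]
[-0.5 -2.9  0. ] -> [ 553.3  -96.  -100.6]
[-0.5 -2.9  0. ] -> [ 552.7  -98.9 -100.6]
[-0.6 -3.   0. ] -> [ 552.2 -101.9 -100.6]
[-0.5 -2.9  0. ] -> [ 551.6 -104.8 -100.6]
[-0.6 -3.   0. ] -> [ 551.1 -107.8 -100.6]
[-0.5 -2.9 -0. ] -> [ 550.5 -110.7 -100.6]
[-0.5 -2.9 -0. ] -> [ 550.  -113.7 -100.6]
[-0.6 -3.  -0. ] -> [ 549.4 -116.7 -100.6]
```

Call:
arm_command:
  steps:
    - {"delta_pos": [-0.5, -3, 0], "dr": [0, 0, 0]}
    - {"delta_pos": [-0.5, -3, 0], "dr": [0, 0, 0]}
    - {"delta_pos": [-0.6, -3, 0], "dr": [0, 0, 0]}
    - {"delta_pos": [-0.5, -3, 0], "dr": [0, 0, 0]}
    - {"delta_pos": [-0.5, -3, 0], "dr": [0, 0, 0]}
    - {"delta_pos": [-0.5, -3, 0], "dr": [0, 0, 0]}
    - {"delta_pos": [-0.6, -3, 0], "dr": [0, 0, 0]}
    - {"delta_pos": [-0.5, -3, 0], "dr": [0, 0, 0]}
    - {"delta_pos": [0, 0, 0], "dr": [0, 0, 0]}

```text
time_s: 17.3
position: [0.5517, -0.1052, 0.1991]
tool_rot: [[0.984, -0.176, 0.0], [-0.176, -0.984, -0.0], [0.0, 0.0, -1.0]]
ft_force: [-0.2, 0.3, -0.6]
grip_width: 0.0127
```

Call:
arm_command:
  steps:
    - {"delta_pos": [-0.2, -1, 0], "dr": [0, 0, 0]}
    - {"delta_pos": [-0.2, -1, 0], "dr": [0, 0, 0]}
    - {"delta_pos": [-0.2, -1, 0], "dr": [0, 0, 0]}
    - {"delta_pos": [-0.2, -1, 0], "dr": [0, 0, 0]}
    - {"delta_pos": [-0.2, -1, 0], "dr": [0, 0, 0]}
    - {"delta_pos": [-0.2, -1, 0], "dr": [0, 0, 0]}
    - {"delta_pos": [0, 0, 0], "dr": [0, 0, 0]}

```text
time_s: 18.0
position: [0.5506, -0.1109, 0.1991]
tool_rot: [[0.985, -0.175, 0.0], [-0.175, -0.985, -0.0], [0.0, 0.0, -1.0]]
ft_force: [0.3, 0.0, -1.3]
grip_width: 0.0129
```

```bash
python3 - <<'E'
from h import *
import pickle
c=env.get_calibration('wrist');im=snap('wrist','w6.png');pickle.dump(c,open('c6.pkl','wb'))
t=snap('side','s6.png')
cv2.imwrite('pics/w6c.png',np.hstack([cv2.resize(im[200:400,190:370],(540,600)),cv2.resize(t[140:220,265:335],None,fx=3.7,fy=7.5)[:600]])[:, :800])
E
python3 plan.py 3 1
```

```text
18.1 [ 550.6 -110.8] 0.19909973126658242 F [-0.5  0.2 -1.6] T [ 0.02  0.   -0.01] w 0.01298741812744563
s 350.30502237424696 lateral err [0.1 0. ] yaw path -100.6 tool -100.1
[-0.3 -1.1 -0.5] -> [ 550.3 -111.9 -100.6]
[-0.2 -1.  -0. ] -> [ 550.1 -112.9 -100.6]
[-0.2 -1.  -0. ] -> [ 549.9 -113.9 -100.6]
```

View pics/w6c.png

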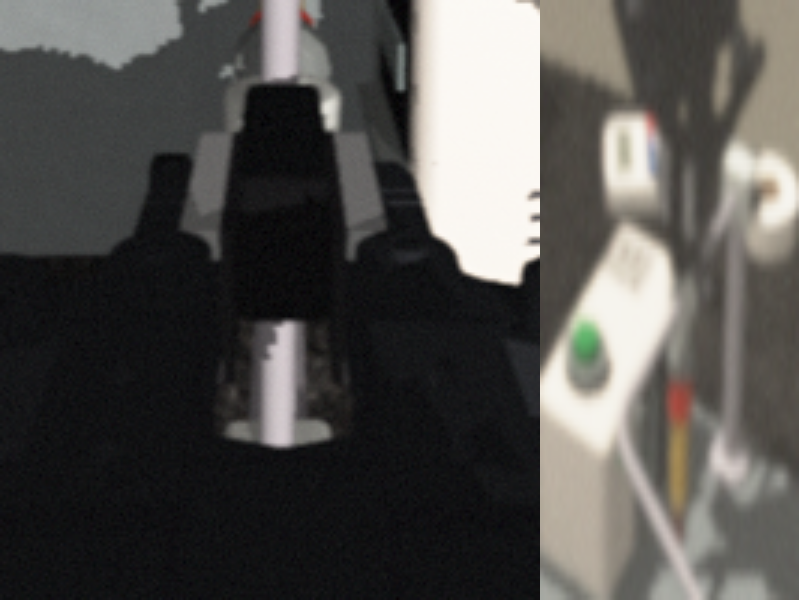

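Call:
arm_command:
  steps:
    - {"delta_pos": [-0.1, -0.5, 0], "dr": [0, 0, 0]}
    - {"delta_pos": [-0.1, -0.5, 0], "dr": [0, 0, 0]}
    - {"delta_pos": [-0.1, -0.5, 0], "dr": [0, 0, 0]}
    - {"delta_pos": [-0.1, -0.5, 0], "dr": [0, 0, 0]}
    - {"delta_pos": [0, 0, 0], "dr": [0, 0, 0]}

```text
time_s: 18.6
position: [0.5502, -0.1129, 0.1991]
tool_rot: [[0.985, -0.175, -0.0], [-0.175, -0.985, 0.0], [-0.0, 0.0, -1.0]]
ft_force: [-0.3, 0.2, -0.2]
grip_width: 0.0133
```

Call:
arm_command:
  steps:
    - {"delta_pos": [-0.1, -0.4, 0], "dr": [0, 0, 0]}
    - {"delta_pos": [0, 0, 0], "dr": [0, 0, 0]}

```text
time_s: 18.8
position: [0.5501, -0.1132, 0.1991]
tool_rot: [[0.985, -0.175, -0.0], [-0.175, -0.985, 0.0], [-0.0, -0.0, -1.0]]
ft_force: [0.1, 0.1, -1.1]
grip_width: 0.0126
```

Call:
arm_command:
  steps:
    - {"delta_pos": [-0.1, -0.4, 0], "dr": [0, 0, 0]}
    - {"delta_pos": [0, 0, 0], "dr": [0, 0, 0]}

```text
time_s: 19.0
position: [0.55, -0.1137, 0.1991]
tool_rot: [[0.985, -0.175, 0.0], [-0.175, -0.985, -0.0], [0.0, 0.0, -1.0]]
ft_force: [-0.2, 0.4, -0.9]
grip_width: 0.0131
```

Call:
arm_command:
  steps:
    - {"delta_pos": [-0.1, -0.3, 0], "dr": [0, 0, 0]}
    - {"delta_pos": [0, 0, 0], "dr": [0, 0, 0]}

```text
time_s: 19.2
position: [0.5499, -0.114, 0.1991]
tool_rot: [[0.985, -0.175, 0.0], [-0.175, -0.985, -0.0], [0.0, 0.0, -1.0]]
ft_force: [0.3, -0.7, -0.7]
grip_width: 0.0131
```

Call:
arm_command:
  steps:
    - {"delta_pos": [0, -0.3, 0], "dr": [0, 0, 0]}
    - {"delta_pos": [0, 0, 0], "dr": [0, 0, 0]}

```text
time_s: 19.4
position: [0.5499, -0.1142, 0.1991]
tool_rot: [[0.985, -0.175, -0.0], [-0.175, -0.985, -0.0], [-0.0, 0.0, -1.0]]
ft_force: [-0.5, 1.2, -0.8]
grip_width: 0.013
```

Call:
arm_command:
  steps:
    - {"delta_pos": [-0.1, -0.3, 0], "dr": [0, 0, 0]}
    - {"delta_pos": [0, 0, 0], "dr": [0, 0, 0]}

```text
time_s: 19.6
position: [0.5498, -0.1145, 0.1991]
tool_rot: [[0.985, -0.175, -0.0], [-0.175, -0.985, 0.0], [-0.0, 0.0, -1.0]]
ft_force: [0.1, 0.5, -0.7]
grip_width: 0.0132
```

Call:
arm_command:
  steps:
    - {"delta_pos": [0, -0.3, 0], "dr": [0, 0, 0]}
    - {"delta_pos": [0, 0, 0], "dr": [0, 0, 0]}

```text
time_s: 19.8
position: [0.5498, -0.1149, 0.1991]
tool_rot: [[0.985, -0.175, -0.0], [-0.175, -0.985, 0.0], [-0.0, -0.0, -1.0]]
ft_force: [-0.3, 0.8, -1.3]
grip_width: 0.0134
```

Call:
arm_command:
  steps:
    - {"delta_pos": [-0.1, -0.3, 0], "dr": [0, 0, 0]}
    - {"delta_pos": [0, 0, 0], "dr": [0, 0, 0]}

```text
time_s: 20.0
position: [0.5497, -0.1152, 0.1991]
tool_rot: [[0.985, -0.175, -0.0], [-0.175, -0.985, -0.0], [-0.0, 0.0, -1.0]]
ft_force: [-0.3, -0.7, -1.7]
grip_width: 0.0129
```

Call:
arm_command:
  steps:
    - {"delta_pos": [0, -0.3, 0], "dr": [0, 0, 0]}
    - {"delta_pos": [0, 0, 0], "dr": [0, 0, 0]}

```text
time_s: 20.2
position: [0.5497, -0.1154, 0.1991]
tool_rot: [[0.985, -0.175, -0.0], [-0.175, -0.985, 0.0], [-0.0, -0.0, -1.0]]
ft_force: [-0.6, 0.4, -1.3]
grip_width: 0.0131
```

Call:
arm_command:
  steps:
    - {"delta_pos": [-0.1, -0.3, 0], "dr": [0, 0, 0]}
    - {"delta_pos": [0, 0, 0], "dr": [0, 0, 0]}

```text
time_s: 20.4
position: [0.5496, -0.1155, 0.1991]
tool_rot: [[0.985, -0.175, 0.0], [-0.175, -0.985, 0.0], [-0.0, -0.0, -1.0]]
ft_force: [0.1, 0.4, -1.3]
grip_width: 0.0129
```

Call:
arm_command:
  steps:
    - {"delta_pos": [0, -0.3, 0], "dr": [0, 0, 0]}
    - {"delta_pos": [0, 0, 0], "dr": [0, 0, 0]}

```text
time_s: 20.6
position: [0.5496, -0.1157, 0.1991]
tool_rot: [[0.985, -0.175, 0.0], [-0.175, -0.985, 0.001], [-0.0, -0.001, -1.0]]
ft_force: [0.5, 3.6, -0.7]
grip_width: 0.0127
```

Call:
arm_command:
  steps:
    - {"delta_pos": [-0.1, -0.3, 0], "dr": [0, 0, 0]}
    - {"delta_pos": [0, 0, 0], "dr": [0, 0, 0]}

```text
time_s: 20.8
position: [0.5495, -0.1159, 0.1991]
tool_rot: [[0.985, -0.175, 0.0], [-0.175, -0.985, 0.001], [-0.0, -0.001, -1.0]]
ft_force: [1.3, 4.2, -0.0]
grip_width: 0.0132
```

Contact felt (4 N) at y ≈ -0.1157, exactly as measured. Lower the ring onto the wire and release gently.

Call:
arm_command:
  steps:
    - {"delta_pos": [0, 0, -0.7], "dr": [0, 0, 0]}
    - {"delta_pos": [0, 0, -0.6], "dr": [0, 0, 0]}
    - {"delta_pos": [0, 0, 0], "dr": [0, 0, 0]}

```text
time_s: 21.1
position: [0.5497, -0.1159, 0.1981]
tool_rot: [[0.985, -0.175, 0.001], [-0.175, -0.985, 0.001], [0.001, -0.001, -1.0]]
ft_force: [1.1, 4.8, 1.9]
grip_width: 0.0127
```

Call:
arm_command:
  steps:
    - {"delta_pos": [0, 0, 0], "dr": [0, 0, 0]}
    - {"delta_pos": [0, 0, 0], "dr": [0, 0, 0]}
    - {"delta_pos": [0, 0, 0], "dr": [0, 0, 0]}
    - {"delta_pos": [0, 0, 0], "dr": [0, 0, 0]}
  grip: 0.3

```text
time_s: 21.5
position: [0.5494, -0.1166, 0.1978]
tool_rot: [[0.985, -0.175, -0.0], [-0.175, -0.985, -0.0], [0.0, 0.0, -1.0]]
ft_force: [-0.1, -0.6, -0.0]
grip_width: 0.0255
```

```bash
python3 - <<'E'
from h import *
im=snap('wrist','w7.png')
cv2.imwrite('pics/w7c.png',cv2.resize(im[200:400,190:370],(540,600)))
s=env.observe();print(s['time_s'],s['position'],s['ft_force'],s['grip_width'])
E
```

```text
21.55 [ 0.54945743 -0.11655816  0.19782068] [ 0.03670486  1.1445839  -0.55729494] 0.025057395462967626
```

View pics/w7c.png

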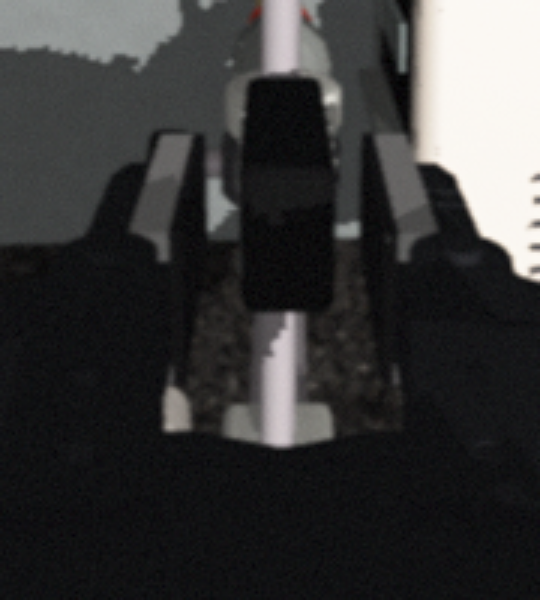

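Released; clear on both sides. Rise and look at the seat.

Call:
arm_command:
  steps:
    - {"delta_pos": [0, 0, 5], "dr": [0, 0, 0]}
    - {"delta_pos": [0, 0, 10], "dr": [0, 0, 0]}
    - {"delta_pos": [0, 0, 15], "dr": [0, 0, 0]}
    - {"delta_pos": [0, 0, 20], "dr": [0, 0, 0]}
    - {"delta_pos": [0, 0, 25], "dr": [0, 0, 0]}
    - {"delta_pos": [0, 0, 25], "dr": [0, 0, 0]}
    - {"delta_pos": [0, -20, 0], "dr": [0, 0, 0]}
    - {"delta_pos": [0, -20, 0], "dr": [0, 0, 0]}
    - {"delta_pos": [0, -20, 0], "dr": [0, 0, 0]}
    - {"delta_pos": [0, -20, 0], "dr": [0, 0, 0]}
    - {"delta_pos": [0, 0, 0], "dr": [0, 0, 0]}
    - {"delta_pos": [0, 0, 0], "dr": [0, 0, 0]}

```text
time_s: 22.75
position: [0.5494, -0.1961, 0.2983]
tool_rot: [[0.984, -0.176, 0.0], [-0.176, -0.984, -0.0], [0.0, -0.0, -1.0]]
ft_force: [-0.9, -0.3, 0.2]
grip_width: 0.0256
```

```bash
python3 - <<'E'
from h import *
import pickle
c=env.get_calibration('wrist');im=snap('wrist','w8.png');pickle.dump(c,open('c8.pkl','wb'))
u,v=proj(c,(.548,-.12,.16)).astype(int);print(u,v)
x0,y0=max(u-90,0),max(v-100,0)
print(x0,y0);cv2.imwrite('pics/w8c.png',cv2.resize(im[y0:y0+170,x0:x0+225],None,fx=3.5,fy=3.5,interpolation=cv2.INTER_CUBIC))
print(env.observe()['position'],env.observe()['ft_force'])
b=(im.astype(int)[...,1]-im[...,2]>40)&(im.astype(int)[...,1]-im[...,0].astype(int)>25)
n,l,st,ce=cv2.connectedComponentsWithStats(b.astype(np.uint8));i=1+np.argmax(st[1:,4]);print(st[i],ce[i],onz(c,*ce[i],.112))
E
```

```text
266 115
176 15
[ 0.54947896 -0.19571983  0.29834695] [-0.59618177 -0.14007423 -0.55213612]
[338  61  25  27 516] [349.93217054  74.05426357] [ 0.63385132 -0.09434271  0.112     ]
```

View pics/w8c.png

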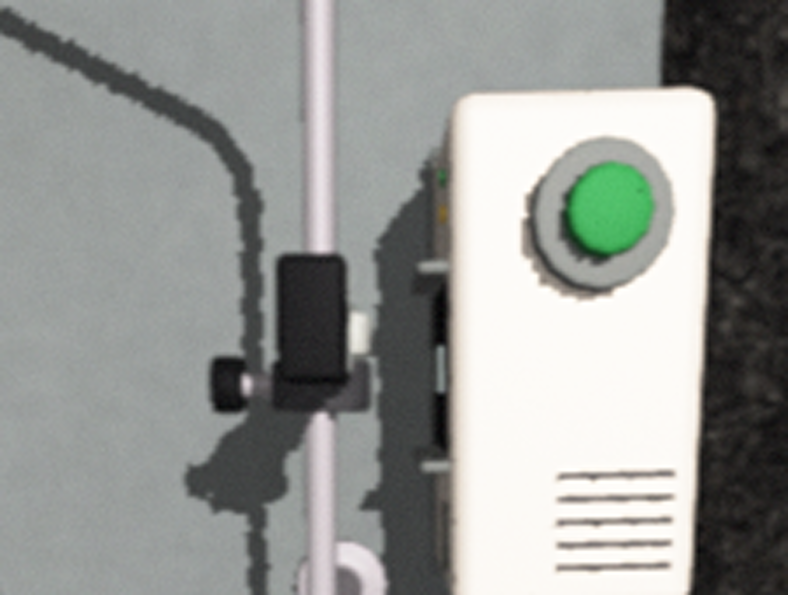

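```bash
python3 - <<'E'
from h import *
import pickle
c2,c8=[pickle.load(open(f'c{j}.pkl','rb')) for j in(2,8)]
print('btn',tri(c2,(394.6,127.45),c8,(349.93,74.05)))
f=lambda x,y:(176+x/3.5-.36,15+y/3.5-.36)
for n,p,z in(('grip back',(312,256),.218),('grip front',(312,380),.218),('collar far',(325,412),.1725),('collar far',(365,411),.16),('collar near',(360,361),.16),('collar near side',(276,365),.165)):
    print(n,onz(c8,*f(*p),z).round(4))
print(proj(c8,(0.6348,-.0955,.112)))
E
```

```text
btn (array([ 0.63039872, -0.09605238,  0.12772517]), np.float64(6.939231281398849e-05))
grip back [ 0.5527 -0.1045  0.218 ]
grip front [ 0.5482 -0.1271  0.218 ]
collar far [ 0.5473 -0.1343  0.1725]
collar far [ 0.5566 -0.136   0.16  ]
collar near [ 0.5575 -0.1238  0.16  ]
collar near side [ 0.5372 -0.1213  0.165 ]
[351.02830329  75.11608852]
```

Grip centre sits at y ≈ -0.116, collar's far face unmoved (-0.134). Now the button at ≈ (0.633, -0.096), top ≈ 0.12.

Call:
arm_command:
  steps:
    - {"delta_pos": [17, 20, 0], "dr": [0, 0, 0]}
    - {"delta_pos": [17, 20, 0], "dr": [0, 0, 0]}
    - {"delta_pos": [17, 20, 0], "dr": [0, 0, 0]}
    - {"delta_pos": [17, 20, 0], "dr": [0, 0, 0]}
    - {"delta_pos": [15.5, 20, 0], "dr": [0, 0, 0]}
    - {"delta_pos": [0, 0, -20], "dr": [0, 0, 0]}
    - {"delta_pos": [0, 0, -25], "dr": [0, 0, 0]}
    - {"delta_pos": [0, 0, -25], "dr": [0, 0, 0]}
    - {"delta_pos": [0, 0, -25], "dr": [0, 0, 0]}
    - {"delta_pos": [0, 0, -20], "dr": [0, 0, 0]}
    - {"delta_pos": [0, 0, -15], "dr": [0, 0, 0]}
    - {"delta_pos": [0, 0, -8], "dr": [0, 0, 0]}
    - {"delta_pos": [0, 0, 0], "dr": [0, 0, 0]}
    - {"delta_pos": [0, 0, 0], "dr": [0, 0, 0]}
  grip: 0
  squeeze: 20

```text
time_s: 24.2
position: [0.6333, -0.096, 0.1608]
tool_rot: [[0.985, -0.175, 0.001], [-0.175, -0.985, -0.0], [0.001, 0.0, -1.0]]
ft_force: [-0.6, -0.1, 0.4]
grip_width: -0.0003
```

```bash
python3 - <<'E'
from h import *
print(env.nose_length, env.observe()['position'],env.observe()['ft_force'])
im=snap('wrist','w9.png');t=snap('side','s9.png')
cv2.imwrite('pics/w9c.png',np.hstack([cv2.resize(im[200:400,190:400],(525,500)),cv2.resize(t[160:235,255:295],(270,500))]))
E
```

```text
0.022 [ 0.63331485 -0.0960164   0.16079085] [-0.60140132 -0.07273332  0.36471341]
```

Call:
arm_command:
  steps:
    - {"delta_pos": [0, 0, -2], "dr": [0, 0, 0]}
    - {"delta_pos": [0, 0, -2], "dr": [0, 0, 0]}
    - {"delta_pos": [0, 0, -2], "dr": [0, 0, 0]}
    - {"delta_pos": [0, 0, -2], "dr": [0, 0, 0]}
    - {"delta_pos": [0, 0, 0], "dr": [0, 0, 0]}

```text
time_s: 24.8
position: [0.6328, -0.0963, 0.1514]
tool_rot: [[0.985, -0.175, -0.001], [-0.175, -0.985, 0.0], [-0.001, -0.0, -1.0]]
ft_force: [0.5, 0.9, 0.3]
grip_width: -0.0001
```

Call:
arm_command:
  steps:
    - {"delta_pos": [0, 0, -1.5], "dr": [0, 0, 0]}
    - {"delta_pos": [0, 0, -1.5], "dr": [0, 0, 0]}
    - {"delta_pos": [0, 0, 0], "dr": [0, 0, 0]}

```text
time_s: 25.1
position: [0.6329, -0.0963, 0.1486]
tool_rot: [[0.985, -0.175, -0.0], [-0.175, -0.985, 0.0], [-0.0, -0.0, -1.0]]
ft_force: [-0.9, 0.6, 0.3]
grip_width: 0.0001
```

Call:
arm_command:
  steps:
    - {"delta_pos": [0, 0, -1.5], "dr": [0, 0, 0]}
    - {"delta_pos": [0, 0, -1.5], "dr": [0, 0, 0]}
    - {"delta_pos": [0, 0, 0], "dr": [0, 0, 0]}

```text
time_s: 25.4
position: [0.6329, -0.0963, 0.1455]
tool_rot: [[0.985, -0.175, -0.0], [-0.175, -0.985, 0.0], [-0.0, -0.0, -1.0]]
ft_force: [0.2, 0.5, 0.3]
grip_width: 0.0002
```

Tip now at 0.1235.

Call:
arm_command:
  steps:
    - {"delta_pos": [0, 0, -1], "dr": [0, 0, 0]}
    - {"delta_pos": [0, 0, -1], "dr": [0, 0, 0]}
    - {"delta_pos": [0, 0, 0], "dr": [0, 0, 0]}

```text
time_s: 25.7
position: [0.6329, -0.0963, 0.1437]
tool_rot: [[0.985, -0.175, -0.0], [-0.175, -0.985, 0.0], [-0.0, -0.0, -1.0]]
ft_force: [0.6, -0.3, 0.1]
grip_width: 0.0
```

Call:
arm_command:
  steps:
    - {"delta_pos": [0, 0, -1], "dr": [0, 0, 0]}
    - {"delta_pos": [0, 0, -1], "dr": [0, 0, 0]}
    - {"delta_pos": [0, 0, 0], "dr": [0, 0, 0]}

```text
time_s: 26.0
position: [0.6329, -0.0963, 0.1417]
tool_rot: [[0.985, -0.175, -0.0], [-0.175, -0.985, 0.0], [-0.0, -0.0, -1.0]]
ft_force: [0.3, 0.3, 0.1]
grip_width: 0.0003
```

Call:
arm_command:
  steps:
    - {"delta_pos": [0, 0, -1], "dr": [0, 0, 0]}
    - {"delta_pos": [0, 0, -1], "dr": [0, 0, 0]}
    - {"delta_pos": [0, 0, 0], "dr": [0, 0, 0]}

```text
time_s: 26.3
position: [0.6329, -0.0963, 0.1396]
tool_rot: [[0.985, -0.175, -0.0], [-0.175, -0.985, 0.0], [-0.0, -0.0, -1.0]]
ft_force: [-1.1, 0.3, 0.3]
grip_width: -0.0002
```

Call:
arm_command:
  steps:
    - {"delta_pos": [0, 0, -1], "dr": [0, 0, 0]}
    - {"delta_pos": [0, 0, -1], "dr": [0, 0, 0]}
    - {"delta_pos": [0, 0, 0], "dr": [0, 0, 0]}

```text
time_s: 26.6
position: [0.6329, -0.0963, 0.1376]
tool_rot: [[0.985, -0.175, -0.0], [-0.175, -0.985, 0.0], [-0.0, -0.0, -1.0]]
ft_force: [0.1, -0.3, 0.4]
grip_width: -0.0004
```

Call:
arm_command:
  steps:
    - {"delta_pos": [0, 0, -1], "dr": [0, 0, 0]}
    - {"delta_pos": [0, 0, -1], "dr": [0, 0, 0]}
    - {"delta_pos": [0, 0, 0], "dr": [0, 0, 0]}

```text
time_s: 26.9
position: [0.6329, -0.0963, 0.1356]
tool_rot: [[0.985, -0.175, -0.0], [-0.175, -0.985, 0.0], [-0.0, -0.0, -1.0]]
ft_force: [1.2, -0.2, 0.4]
grip_width: 0.0002
```

Call:
arm_command:
  steps:
    - {"delta_pos": [0, 0, -1], "dr": [0, 0, 0]}
    - {"delta_pos": [0, 0, 0], "dr": [0, 0, 0]}

```text
time_s: 27.1
position: [0.6329, -0.0963, 0.1347]
tool_rot: [[0.985, -0.175, -0.0], [-0.175, -0.985, 0.0], [-0.0, -0.0, -1.0]]
ft_force: [-0.3, -0.2, -0.6]
grip_width: 0.0001
```

```bash
python3 - <<'E'
from h import *
c=env.get_calibration('wrist');s=env.observe();im=snap('wrist','w10.png').astype(int);t=snap('side','s10.png').astype(int);ct=env.get_calibration('side')
for I,C in((im,c),(t,ct)):
    b=((I[...,1]-I[...,2]>30)&(I[...,1]-I[...,0]>20)).astype(np.uint8)
    n,l,st,ce=cv2.connectedComponentsWithStats(b)
    for i in range(1,n):
        if st[i,4]>12:print(st[i],ce[i].round(1),onz(C,*ce[i],.113).round(4))
    print('tip proj',proj(C,s['position']-[0,0,.022]).round(1))
print(s['position'],s['ft_force'])
E
```

```text
[258 232  41  23 414] [275.7 241.6] [ 0.6287 -0.0928  0.113 ]
tip proj [284.1 245.8]
[274 185   6   3  15] [276.3 185.9] [ 0.6364 -0.1061  0.113 ]
tip proj [276.1 187.9]
[ 0.63294737 -0.09630799  0.13471418] [-0.32607247 -0.23063477 -0.58271976]
```

Call:
arm_command:
  steps:
    - {"delta_pos": [-2.5, 0.5, 0], "dr": [0, 0, 0]}
    - {"delta_pos": [0, 0, -1], "dr": [0, 0, 0]}
    - {"delta_pos": [0, 0, 0], "dr": [0, 0, 0]}

```text
time_s: 27.5
position: [0.6303, -0.0958, 0.1337]
tool_rot: [[0.985, -0.175, -0.0], [-0.175, -0.985, 0.0], [-0.0, -0.0, -1.0]]
ft_force: [-0.6, -0.2, -0.8]
grip_width: -0.0003
```

Call:
arm_command:
  steps:
    - {"delta_pos": [0, 0, -1], "dr": [0, 0, 0]}
    - {"delta_pos": [0, 0, 0], "dr": [0, 0, 0]}

```text
time_s: 27.7
position: [0.6305, -0.0958, 0.1327]
tool_rot: [[0.985, -0.175, -0.0], [-0.175, -0.985, 0.0], [-0.0, -0.0, -1.0]]
ft_force: [0.1, 0.4, -0.2]
grip_width: -0.0003
```

Call:
arm_command:
  steps:
    - {"delta_pos": [0, 0, -1], "dr": [0, 0, 0]}
    - {"delta_pos": [0, 0, 0], "dr": [0, 0, 0]}

```text
time_s: 27.9
position: [0.6304, -0.0958, 0.1316]
tool_rot: [[0.985, -0.175, -0.0], [-0.175, -0.985, 0.0], [-0.0, -0.0, -1.0]]
ft_force: [-1.6, 0.4, 0.4]
grip_width: 0.0001
```

Call:
arm_command:
  steps:
    - {"delta_pos": [0, 0, -1], "dr": [0, 0, 0]}
    - {"delta_pos": [0, 0, 0], "dr": [0, 0, 0]}

```text
time_s: 28.1
position: [0.6304, -0.0958, 0.1307]
tool_rot: [[0.985, -0.175, -0.0], [-0.175, -0.985, 0.0], [-0.0, -0.0, -1.0]]
ft_force: [0.1, 0.5, -0.8]
grip_width: -0.0001
```

Call:
arm_command:
  steps:
    - {"delta_pos": [0, 0, -1], "dr": [0, 0, 0]}
    - {"delta_pos": [0, 0, 0], "dr": [0, 0, 0]}

```text
time_s: 28.3
position: [0.6305, -0.0958, 0.1299]
tool_rot: [[0.985, -0.175, 0.0], [-0.175, -0.985, -0.0], [0.0, 0.0, -1.0]]
ft_force: [-1.0, 0.3, 1.0]
grip_width: -0.0003
```

```bash
python3 - <<'E'
from h import *
c=env.get_calibration('wrist');s=env.observe();im=snap('wrist','w11.png').astype(int);t=snap('side','s11.png').astype(int);ct=env.get_calibration('side')
b=((im[...,1]-im[...,2]>30)&(im[...,1]-im[...,0]>20)).astype(np.uint8)
n,l,st,ce=cv2.connectedComponentsWithStats(b);i=1+np.argmax(st[1:,4]);print(st[i],ce[i],'tip',proj(c,s['position']-[0,0,.022]))
# reader top white width 76mm at several rows
g=im.min(2)>150
for r in range(180,250,10):
    xs=np.nonzero(g[r])[0];print(r,xs.min() if len(xs) else None,xs.max() if len(xs) else None,len(xs))
# side: button mask rows before/after
for f in('s6','s9','s11'):
    a=cv2.imread(f'pics/{f}.png').astype(int);m=((a[...,1]-a[...,2]>30)&(a[...,1]-a[...,0]>20));ys,xs=np.nonzero(m[150:230,250:310]);print(f,xs.min()+250,xs.max()+250,ys.min()+150,ys.max()+150,len(xs),xs.mean()+250,ys.mean()+150)
for z in(.108,.113,.118):print(z,proj(ct,(.6335,-.0957,z)))
print(s['position'],s['ft_force'])
E
```

```text
[263 236  43  18 327] [284.27522936 243.52599388] tip [284.03156499 245.80009664]
180 30 545 300
190 32 340 297
200 34 536 303
210 37 536 300
220 39 534 161
230 71 540 151
240 73 538 115
s6 274 280 183 187 30 276.93333333333334 184.93333333333334
s9 274 279 183 187 24 276.4166666666667 185.16666666666666
s11 275 277 186 187 4 276.0 186.5
0.108 [275.87987327 189.16104707]
0.113 [275.86217527 187.9059087 ]
0.118 [275.84438949 186.64454449]
[ 0.63053308 -0.09584977  0.12992335] [-1.01946632  0.29417926  1.04879669]
```

Call:
arm_command:
  steps:
    - {"delta_pos": [0, 0, -1], "dr": [0, 0, 0]}
    - {"delta_pos": [0, 0, 0], "dr": [0, 0, 0]}

```text
time_s: 28.6
position: [0.6305, -0.0958, 0.1289]
tool_rot: [[0.985, -0.175, 0.0], [-0.175, -0.985, -0.0], [0.0, 0.0, -1.0]]
ft_force: [-0.8, 0.0, 1.9]
grip_width: -0.0003
```

Call:
arm_command:
  steps:
    - {"delta_pos": [0, 0, -1], "dr": [0, 0, 0]}
    - {"delta_pos": [0, 0, 0], "dr": [0, 0, 0]}

```text
time_s: 28.8
position: [0.6305, -0.0959, 0.1279]
tool_rot: [[0.985, -0.175, 0.0], [-0.175, -0.985, -0.0], [0.0, 0.0, -1.0]]
ft_force: [-0.3, -0.0, 3.0]
grip_width: -0.0
```

Call:
arm_command:
  steps:
    - {"delta_pos": [0, 0, -1], "dr": [0, 0, 0]}
    - {"delta_pos": [0, 0, 0], "dr": [0, 0, 0]}

```text
time_s: 29.0
position: [0.6305, -0.0958, 0.1269]
tool_rot: [[0.985, -0.175, 0.0], [-0.175, -0.985, -0.0], [0.0, 0.0, -1.0]]
ft_force: [-0.3, 0.2, 3.7]
grip_width: -0.0003
```

Spring felt. On to the bottom.

Call:
arm_command:
  steps:
    - {"delta_pos": [0, 0, -1], "dr": [0, 0, 0]}
    - {"delta_pos": [0, 0, 0], "dr": [0, 0, 0]}

```text
time_s: 29.2
position: [0.6305, -0.0958, 0.1259]
tool_rot: [[0.985, -0.175, 0.0], [-0.175, -0.985, -0.0], [0.0, 0.0, -1.0]]
ft_force: [-0.1, -0.0, 4.6]
grip_width: -0.0003
```

Call:
arm_command:
  steps:
    - {"delta_pos": [0, 0, -0.7], "dr": [0, 0, 0]}
    - {"delta_pos": [0, 0, 0], "dr": [0, 0, 0]}

```text
time_s: 29.4
position: [0.6305, -0.0958, 0.1254]
tool_rot: [[0.985, -0.175, 0.0], [-0.175, -0.985, -0.0], [0.0, 0.0, -1.0]]
ft_force: [-1.4, -0.9, 5.7]
grip_width: -0.0003
```

Call:
arm_command:
  steps:
    - {"delta_pos": [0, 0, -0.5], "dr": [0, 0, 0]}
    - {"delta_pos": [0, 0, 0], "dr": [0, 0, 0]}

```text
time_s: 29.6
position: [0.6306, -0.0958, 0.1253]
tool_rot: [[0.985, -0.175, 0.001], [-0.175, -0.985, -0.0], [0.001, 0.0, -1.0]]
ft_force: [-2.3, 0.4, 9.2]
grip_width: -0.0002
```

Bottomed (9 N, no further travel). Release and return to the earlier viewpoint to compare.

Call:
arm_command:
  steps:
    - {"delta_pos": [0, 0, 3], "dr": [0, 0, 0]}
    - {"delta_pos": [0, 0, 5], "dr": [0, 0, 0]}
    - {"delta_pos": [0, 0, 15], "dr": [0, 0, 0]}
    - {"delta_pos": [0, 0, 25], "dr": [0, 0, 0]}
    - {"delta_pos": [0, 0, 30], "dr": [0, 0, 0]}
    - {"delta_pos": [0, 0, 30], "dr": [0, 0, 0]}
    - {"delta_pos": [0, 0, 30], "dr": [0, 0, 0]}
    - {"delta_pos": [0, 0, 35], "dr": [0, 0, 0]}
    - {"delta_pos": [-17, -20, 0], "dr": [0, 0, 0]}
    - {"delta_pos": [-16, -20, 0], "dr": [0, 0, 0]}
    - {"delta_pos": [-16, -20, 0], "dr": [0, 0, 0]}
    - {"delta_pos": [-16, -20, 0], "dr": [0, 0, 0]}
    - {"delta_pos": [-16, -20, 0], "dr": [0, 0, 0]}
    - {"delta_pos": [0, 0, 0], "dr": [0, 0, 0]}
    - {"delta_pos": [0, 0, 0], "dr": [0, 0, 0]}

```text
time_s: 31.1
position: [0.5494, -0.1958, 0.2974]
tool_rot: [[0.984, -0.176, -0.0], [-0.176, -0.984, 0.001], [-0.0, -0.0, -1.0]]
ft_force: [-0.6, -0.2, 0.9]
grip_width: 0.0003
```

```bash
python3 - <<'E'
from h import *
import pickle
c2,c8=[pickle.load(open(f'c{j}.pkl','rb')) for j in(2,8)]
s=env.observe();c=env.get_calibration('wrist');im=snap('wrist','w12.png').astype(int);print(s['time_s'],s['position'],s['ft_force'])
o=cv2.imread('pics/w8.png').astype(int)
for n,I,C in(('w8',o,c8),('now',im,c)):
    b=((I[...,1]-I[...,2]>40)&(I[...,1]-I[...,0]>25)).astype(np.uint8)
    k,l,st,ce=cv2.connectedComponentsWithStats(b);i=1+np.argmax(st[1:,4]);print(n,'btn',st[i],onz(C,*ce[i],.1135).round(4))
    u,v=proj(C,(.55,-.116,.218));u,v=int(u),int(v)
    d=I.max(2)[v-35:v+45,u-40:u+40]
    for thr in(32,60): 
        m=(d<thr).astype(np.uint8);k,l,st,ce=cv2.connectedComponentsWithStats(m);i=1+np.argmax(st[1:,4])
        x,y,w,h,a=st[i];print(n,thr,'grip/collar bbox',x+u-40,y+v-35,w,h,a,'back',onz(C,u,y+v-35.5,.218).round(4),'front',onz(C,u,y+h+v-35.5,.218).round(4))
    print(n,'column',I.max(2)[v-25:v+40,u].tolist())
E
```

```text
31.1 [ 0.54942529 -0.19584653  0.29743961] [-0.55693976 -0.16028425  0.8919733 ]
w8 btn [338  61  25  27 516] [ 0.6335 -0.0945  0.1135]
w8 32 grip/collar bbox 255 108 20 18 84 back [ 0.5497 -0.1168  0.218 ] front [ 0.5474 -0.1285  0.218 ]
w8 60 grip/collar bbox 253 88 23 45 858 back [ 0.5522 -0.1042  0.218 ] front [ 0.5465 -0.1332  0.218 ]
w8 column [174, 175, 172, 174, 174, 162, 101, 42, 32, 41, 44, 42, 42, 45, 39, 42, 41, 41, 41, 40, 41, 40, 41, 42, 42, 40, 46, 43, 40, 43, 39, 39, 38, 39, 39, 41, 40, 37, 41, 34, 34, 25, 21, 20, 41, 41, 44, 38, 38, 39, 38, 54, 82, 102, 111, 141, 158, 163, 165, 165, 165, 164, 162, 162, 162]
now btn [338  61  26  27 516] [ 0.6335 -0.0945  0.1135]
now 32 grip/collar bbox 255 106 20 20 94 back [ 0.5499 -0.1152  0.218 ] front [ 0.5474 -0.1282  0.218 ]
now 60 grip/collar bbox 253 89 23 45 850 back [ 0.552  -0.1046  0.218 ] front [ 0.5463 -0.1335  0.218 ]
now column [165, 167, 165, 167, 165, 166, 152, 73, 27, 36, 44, 41, 42, 40, 38, 43, 39, 40, 41, 38, 42, 37, 40, 42, 36, 43, 39, 42, 40, 38, 37, 40, 37, 37, 36, 41, 38, 37, 38, 35, 35, 30, 22, 22, 31, 38, 39, 38, 36, 38, 36, 43, 72, 97, 97, 111, 145, 153, 157, 158, 156, 154, 152, 152, 152]
```

```bash
python3 -c "
from rig import env
print(env.close_job())"
```

```text
the job is handed in; nothing more can be done
None
```

The carrier is at the stop collar, released and hanging at rest. The start button has been pressed fully down and let up again, and the job was handed in at about 31 s.

**Slide:** I measured the bent rail with the wrist camera and slid the carrier along it by its grip, turning with the rail at both corners. At each of my checks along the way the wrist force stayed within about 2 N.

**Stop:** The ring met the collar at y = -0.1157 m, within about 0.2 mm of where I had measured the collar. The press was 4–5 N. I then lowered the ring onto the wire and opened the fingers.

**Button:** I felt its spring build up about 1 N per mm. It stopped moving at about 9 N, and then I let it up.

**Last checks:**
- The same view before and after the button press showed the grip, collar and button within about 1 px, and the collar's far face stayed put (-0.134 m).
- I touched nothing else on the bench and did not look at the bystanders again. The arm ended clear, touching nothing.

**Doubts:**
- From above, the grip hides the joint between ring and collar. "Fully home" rests on the felt contact and the grip's position, good to about 0.6 mm.
- My camera estimates of the button's height (0.12–0.128 m) were too high. Contact came at about 0.108 m, so I found it by feel.
- The picture meant to check the fingers over the button could not be viewed because the picture limit was reached. I checked that from colour masks instead.

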